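Thread empty reels on the rewinder spindle and lock it in

TASK

Load the rewinder with the two empty reels: take its spindle out of the open bearings, thread it through both reels and the disc between them where they lie in the sloping chute, feeling your way so as not to ram the reels (thin plastic cracks), and lift them out together on the spindle without dropping anything on the bench. Lay the loaded spindle back fully home in both bearings, with the reels between the cheeks, and swing the keeper right down over it; leave everything else on the bench where it is.

Things in the scene. Friction and masses are not known exactly. Their poses are not given: they have to be found in the camera images.
- spindle: Loose steel spindle, 200 mm, 0.1 to 0.17 kg, lying in the rewinder's bearings at the start. Axis = its y, tip at -y; origin on the axis in the reel-side face of the red collar (32 mm dia, y 0 to +8 mm). Rod 12 mm dia from y = +30 to -108 mm, then a cone to a 6 mm dia tip at -120 mm. Dark square handle 16 x 16 mm at y +30 to +80 mm.
- spindle_handle (a point): Middle of the spindle's square handle, on its axis at y = +55 mm: the place to hold it, gripping across the spindle's x.
- spindle_a (a point): Point on the spindle's axis at its y = +19 mm: middle of the journal (y +8 to +30 mm) that lies in the handle-side bearing.
- spindle_b (a point): Point on the spindle's axis at its y = -93 mm: the part that lies in the tip-side bearing.
- reel_orange: Empty orange plastic wire reel, 50 to 100 g: 74 mm dia flanges, 34 mm wide overall, plain 15 mm bore right through. Origin at its centre, bore along its y. It is the upper reel in the chute: stands on its rims (bore sloping with the chute, +y end up) up to 9 mm to either side of the chute's middle, and rolls sideways easily. Friction about 0.6.
- reel_blue: Empty blue reel, otherwise like the orange one: the lower of the two, against the chute's stop. Between the reels stands a loose black fibre friction disc, 74 mm dia, 6 mm thick, 15 mm hole, 35 g, which goes on the spindle with them; its pose is not reported. Reels and disc touch face to face; each lies up to 9 mm to either side of the middle, so as a rule the three holes are not in line.
- chute: Fixed open-topped channel on a red foot 120 x 110 mm, sloping down to its -y at 20 degrees, open at the upper +y end. Origin under the foot's middle, z up. Floor 92 mm long, inner width 96 mm (x); side walls 34 mm high, square to the floor: a reel or disc rolled against a wall has its centre 11 mm from the middle. Reel centres at the start: y = -2.5, z = 75 mm (orange); y = -41, z = 61 mm (blue).
- chute_mouth (a point): Point on the chute's mid-plane where the bore of a centred upper reel opens at its upper face: y = +13.7, z = 80.3 mm in the chute's frame. Bores run down from here at 20 degrees to -y.
- chute_stop (a point): Middle of the inner face of the end stop at the chute's low end, at bore height. The stop stands 49 mm square to the floor, with an open-topped gap 42 mm wide in its middle through which the spindle's tip can pass and rise.
- rewinder: Fixed bench rewinder. Origin under the middle of the bearing line, z up, bearing line along y. Two green cheeks 68 mm wide (x), 10 mm thick, tops at z = 87 mm, middles at y = +59 (handle side) and -53 mm (tip side). Spindle home: axis at x = 0, z = 75 mm, tip to -y, collar face at y = 34 to 46 mm. Drive box 62 mm high at x = +63 to +148, y = -105 to +45 mm.
- bearing_a (a point): Spindle axis at home in the middle of the handle-side cheek (y = +59 mm). Open-topped slot 14.5 mm wide with 45 degree lead-ins up to about 30 mm wide at the cheek's top; the collar goes inside this cheek, the handle outside.
- bearing_b (a point): Spindle axis at home in the middle of the tip-side cheek (y = -53 mm), with the same slot. Both reels go between the two cheeks.
- keeper (a joint): Angle of the keeper, a hinged arm 12 mm wide and 7 mm thick on the tip-side cheek: 0 = down across the bearing (locked), 1.57 = upright, up to 1.95 = leaning back to the rewinder's +x. A stiff hinge (0.035 N m): it stays where it is left. It goes down only if the spindle is home.
- keeper_ball (a point): Centre of the red ball, 18 mm dia, at the keeper's free end, 70 mm from the hinge axis: push it by this. Closed, it lies at x = -42, y = -53, z = 92 mm in the rewinder's frame.
- keeper_hinge (a point): Point on the keeper's hinge axis (parallel to the rewinder's y), at x = +28, y = -53, z = 91.5 mm in the rewinder's frame.
- tape_roll: Bystander: yellow roll of tape lying flat, 68 mm dia, 19 mm high. Origin in the middle of its underside.
- carton: Bystander: closed cardboard carton 75 x 110 x 52 mm. Origin in the middle of its underside.
- screwdriver: Bystander: screwdriver lying along its x, about 200 mm long. Origin under its middle.
Mind the look-alikes: they are no part of the job. There is more than one size of the reel_orange; the job needs the middle-sized. Of the things that look like the reel_blue, the smaller one is meant.

How it is judged:
By the outcome, as a careful person would: the job done as asked, in the order asked, and still so for the second after the job is handed in, with the robot touching nothing.
It also fails if it takes over 72 s, if anything falls off the work surface, if the arm or the gripper's body presses on something with over 40 N, if the wrist force passes 120 N, or if a joint passes its speed limit or range.

ROBOT

A 6-joint arm with a two-finger parallel gripper is mounted at the origin on the work surface. World frame = base frame: x ahead of the robot, y to its left, z up, the work surface at z = 0. Lengths are in m, angles in rad, forces in N, time in s.
With the tool pointing down it reaches from about 0.25 to 0.8 m from the base axis. Payload 3.9 kg.
Tool frame: the origin (TCP) lies midway between the tips of the shut fingers; the grasp point (between the pads) lies 19 mm behind it; z points along the fingers, y is the line along which they close (so a half turn about z gives the same grasp; the last joint's range is limited). The gripper opens to 85 mm and grips with 20 to 120 N. Pads are 22 mm wide; open, the fingers measure 114 mm over their backs; the gripper's body (76 mm by 85 mm) begins 54 mm behind the grasp point. The pads swing forward as they close: fully open they stand 13 mm farther back than shut.
Start: joints at [1.303, 0.26, -0.138, 1.173, 0, 1.571], TCP at [0.139, 0.506, 0.231] pointing down, gripper open.
Joint ranges: [-2.78, 2.78], [-0.83, 1.72], [-1.28, 1.37], [-1.9, 2.12], [-1.57, 1.48], [-3.14, 3.14]. Speed limits (rad/s): [2.57, 2.57, 3.14, 3.14, 3.14, 3.14].

INTERFACE

Orientations are given as a unit quaternion [w, x, y, z].
In Python, from plant import r, imaging gives the robot as it stands.
- The arm moves only by the tool move_arm, never from a script. Its argument "increments" is a list of rows, each an object of numbers: "x", "y", "z": the shift along the tool's x, y, z in cm; "rx", "ry", "rz": the turn, a rotation vector about the tool's x, y, z in degrees. A call has 1 to 20 rows; each row shifts and turns the commanded pose from where the row before left it, along the tool's axes as they then stand; what a row does not reach is not made up. A row lasts 1/10 s, in which the tool goes at most 50 mm and 8.59 degrees, less where a joint would pass 70% of its speed; a pose out of reach is approached as far as the arm can. A call is refused whole if a number of a shift passes 5 or a number of a turn 8.59, either way. A call with a gripper value outside its range is refused whole. "grip" is the opening in per cent of the stroke, from 0 (shut) to 100 (fully open), set as the call begins (left out, the last holds). The fingers move at their own pace and stop on an object; the grip force is fixed at half the most. Time passes only in rows, so rows that do not move let the fingers close. It gives the time, the measured TCP pose, the force, the opening and the grip force at its end, in the units of the state.
- r.get_state(): the state, without advancing time (a new reading comes with each control period).
- imaging.read_camera(name): name is "scene" or "side" or "wrist"; returns the picture (400x640x3 uint8, red, green, blue); there is no depth.
- imaging.camera_info(name): a dict with "mtx" (3x3 intrinsics, pixels), "extrinsics" (4x4, takes a point from camera to world coordinates). Camera axes: x right, y down, z forward; pixel columns grow to the right and rows downward; lengths in m; the calibration is good to about 2 mm. The wrist camera is an equidistant fisheye: a pixel r from the principal point sees the ray r / f radians off the axis. A picture is of the moment at which its call begins: read the wrist's pose just before it. camera_info takes no time and is no camera call; for the wrist camera it gives the pose at the moment of the call.
- r.close_job(): hands the job in; it is judged then, once.
Trained networks look in the newest picture that a camera, given by its name, has taken for a name from the list of things; names that differ only in an ending like _2 or _b are one class to them, and where a whole thing is asked for, a point or a joint stands for the part that bears it (a point fixed in the world has none). Each returns a list of dicts, best first, with "p" (0 to 1); they miss things now and then, are a little off and sometimes report something else, mostly with a low value. They report only what shows in the picture. A call takes as long as a camera call. They do not tell look-alikes from the thing itself.
- imaging.boxes_of(camera, query): "at" ([column, row] in pixels, amid what is visible of it).
The state is a dict: "clock": time; "joint_positions": joint angles; "joint_vel": joint speeds; "joint_efforts": joint torques, N m; "eef_pos": TCP position; "tool_rot": TCP orientation; "ft_force": force on the tool from outside, world axes, zero at the start; "torque": the same for the moment, N m; "gripper_width": finger opening in m; "grasp_force": force on a finger pad.
Only numpy, scipy, OpenCV 4.12 (cv2) and the standard library are available. Lean on these libraries where they do the work, as an engineer would, in place of code of your own. Each camera call takes 0.05 s, during which the arm holds its last target. There are 200 camera calls.

## Working session

There is one attempt and no reset: what is moved stays moved. The work goes in short steps, Python scripts to look and compute and a tool call to move; the robot and the scene stay as the last step left them, time stands still between calls to the robot, and variables do not carry over. Pictures are saved under pics/ and viewed, at most 10 in all, crops included, and the job is handed in when it is done.

Besides the shell and the picture viewer there is one more tool, called after ">>>" by a JSON object that holds its "name" and its "arguments", one argument or row to a line. move_arm: Moves the arm, as the interface text tells. Its arguments: {"type":"object","properties":{"increments":{"type":"array","items":{"type":"object","properties":{"x":{"type":"number"},"y":{"type":"number"},"z":{"type":"number"},"rx":{"type":"number"},"ry":{"type":"number"},"rz":{"type":"number"}}}},"grip":{"type":"number"}},"required":["increments"]}

```bash
ls; mkdir -p pics
python3 - <<'E'
from plant import r, imaging
import cv2,numpy as np
s=r.get_state();print(s)
for c in("scene","side"):
    im=imaging.read_camera(c);cv2.imwrite(f"pics/{c}0.png",im[:,:,::-1])
    i=imaging.camera_info(c);print(c,np.round(i["mtx"],1).tolist(),np.round(i["extrinsics"],3).tolist())
    for q in("spindle","reel_orange","reel_blue","chute","rewinder","keeper_ball","keeper","tape_roll","carton","screwdriver","spindle_handle","bearing_a","bearing_b","chute_mouth","chute_stop"):
        print(q,[(np.round(d["at"]).astype(int).tolist(),round(d["p"],2)) for d in imaging.boxes_of(c,q)[:5]])
E
```

```text
pics
{'clock': 0.0, 'joint_positions': array([ 1.30298597e+00,  2.60681056e-01, -1.39376963e-01,  1.17269524e+00,
       -1.68920538e-06,  1.57077008e+00]), 'joint_vel': array([-0.00031516,  0.00031016, -0.00053439, -0.00065881, -0.00135086,
       -0.00090383]), 'joint_efforts': array([ 6.62867151e-04, -4.05680001e+01,  2.53919756e+01,  1.86698895e-02,
        7.08117068e-05,  2.48655645e-06]), 'eef_pos': array([0.13874568, 0.50562685, 0.23046347]), 'tool_rot': array([-1.29806507e-04,  1.33492300e-01,  9.91049367e-01, -9.69820528e-04]), 'ft_force': array([ 0.53079892,  0.14467092, -0.17006064]), 'torque': array([-0.02304988,  0.01156802,  0.02890125]), 'grasp_force': 0.0, 'gripper_width': 0.08525343246706232}
scene [[520.7, 0.0, 313.9], [0.0, 520.7, 191.8], [0.0, 0.0, 1.0]] [[0.836, 0.387, -0.388, 0.987], [0.548, -0.608, 0.574, -0.741], [-0.014, -0.693, -0.721, 1.019], [0.0, 0.0, 0.0, 1.0]]
spindle [([357, 140], 0.85)]
reel_orange [([216, 226], 0.9), ([265, 244], 0.89), ([206, 262], 0.7)]
reel_blue [([254, 258], 0.9), ([233, 322], 0.77)]
chute [([274, 268], 0.56), ([263, 243], 0.31)
[... 527 characters left out ...]
39, -0.49, 0.78, -1.087], [0.015, -0.85, -0.526, 0.843], [0.0, 0.0, 0.0, 1.0]]
spindle [([290, 165], 0.63)]
reel_orange [([313, 296], 0.69), ([345, 271], 0.42)]
reel_blue [([359, 258], 0.86), ([397, 303], 0.71)]
chute [([348, 269], 0.88)]
rewinder [([317, 181], 0.71)]
keeper_ball [([315, 159], 0.42)]
keeper [([318, 155], 0.63)]
tape_roll [([311, 231], 0.72), ([290, 164], 0.71)]
carton [([409, 219], 0.96)]
screwdriver [([443, 287], 0.66)]
spindle_handle [([289, 166], 0.56)]
bearing_a [([291, 164], 0.71), ([316, 185], 0.7)]
bearing_b [([291, 164], 0.71), ([316, 185], 0.7)]
chute_mouth [([346, 269], 0.84), ([315, 183], 0.7), ([307, 231], 0.62)]
chute_stop [([343, 267], 0.72), ([317, 184], 0.2)]
```

Run:
```python
import cv2
a=cv2.imread("pics/scene0.png")[100:370,170:470];cv2.imwrite("pics/scene0c.png",cv2.resize(a,(660,594),interpolation=cv2.INTER_CUBIC))
a=cv2.imread("pics/side0.png")[120:345,230:480];cv2.imwrite("pics/side0c.png",cv2.resize(a,(660,594),interpolation=cv2.INTER_CUBIC))
```

```text
(no output)
```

View pics/scene0c.png

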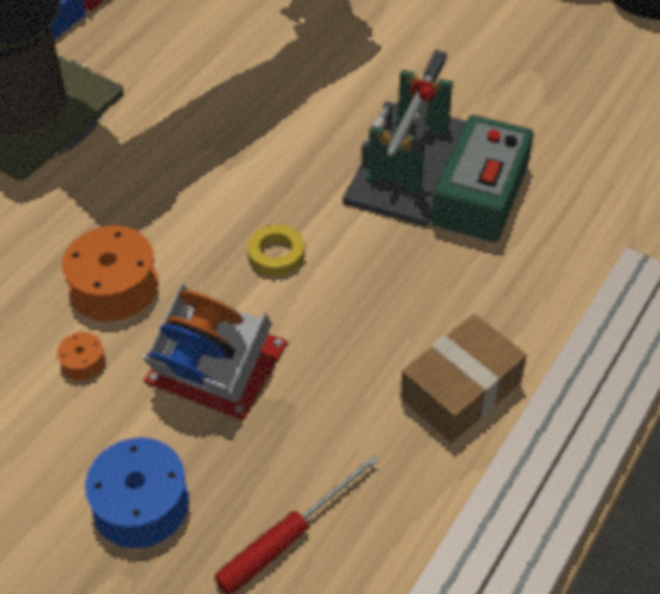

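View pics/side0c.png

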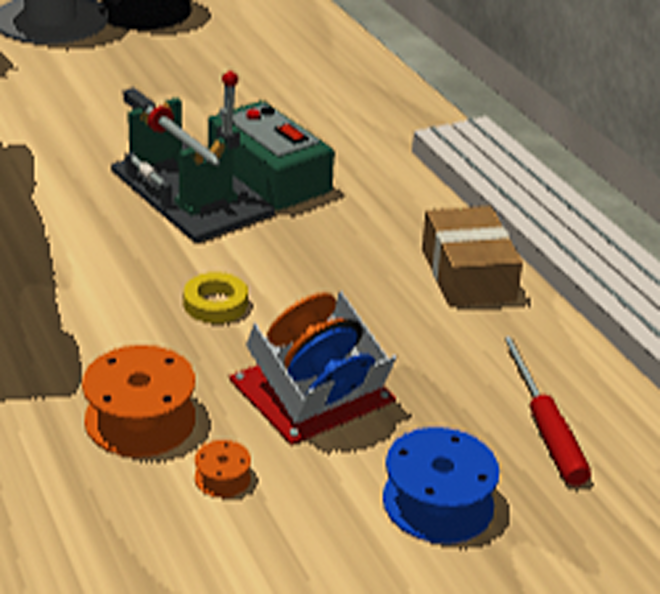

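```bash
cat > h.py <<'E'
import numpy as np
from scipy.optimize import least_squares
from scipy.spatial.transform import Rotation as R
def proj(info,P):
    E=info["extrinsics"];K=info["mtx"];p=(np.atleast_2d(P)-E[:3,3])@E[:3,:3]
    if info.get("fish"):
        rr=np.hypot(p[:,0],p[:,1]);t=np.arctan2(rr,p[:,2]);d=p[:,:2]/rr[:,None]*t[:,None]
    else: d=p[:,:2]/p[:,2:]
    return d*[K[0,0],K[1,1]]+K[:2,2]
def tri(obs): # [(info,px)]
    f=lambda X:np.concatenate([proj(i,X)[0]-p for i,p in obs])
    s=least_squares(f,[.5,0,.08]);return s.x,np.abs(s.fun).max()
def pose(p): # x,y,yaw
    return lambda L:np.atleast_2d(L)@R.from_euler('z',p[2]).as_matrix()[:2].T if 0 else (np.atleast_2d(L)@R.from_euler('z',p[2]).as_matrix().T+[p[0],p[1],0])
def fit(obs,p0): # [(info,px,local)]
    f=lambda p:np.concatenate([proj(i,pose(p)(L))[0]-x for i,x,L in obs])
    s=least_squares(f,p0,loss='soft_l1');return s.x,np.round(f(s.x).reshape(-1,2),1)
E
python3 - <<'E'
from h import *
from plant import r, imaging
A=imaging.camera_info("scene");B=imaging.camera_info("side")
sc=lambda u,v:np.array([170+u/2.2,100+v/2.2])
sd=lambda u,v:np.array([230+u/2.64,120+v/2.64])
for n,a,b in[("orange",(208,310),(305,310)),("handle end",(440,57),(133,97)),("ball",(425,90),(230,77)),("collar",(424,90),(160,120)),("tip",(395,150),(215,160)),("tape",(276,250),(216,297)),("footR/B",(240,415),(393,397)),("footL/B",(150,380),(295,440)),("footR/R",(285,345),(393,397)),("boxR",(532,130),(333,150)),("carton",(480,318),(465,230))]:
    print(n,*[np.round(v,3) for v in tri([(A,sc(*a)),(B,sd(*b))])])
w=imaging.camera_info("wrist");print(w["mtx"],w["extrinsics"].round(3).tolist())
E
```

```text
orange [ 0.474 -0.186  0.087] 1.08
handle end [0.472 0.315 0.072] 1.202
ball [0.534 0.155 0.162] 0.8
collar [0.484 0.251 0.069] 0.917
tip [0.509 0.136 0.07 ] 0.705
tape [ 0.445 -0.027  0.006] 0.645
footR/B [ 0.543 -0.235  0.004] 0.846
footL/B [ 0.434 -0.25  -0.001] 1.016
footR/R [ 0.549 -0.167 -0.007] 15.935
boxR [0.656 0.203 0.071] 15.72
carton [ 0.716 -0.041  0.055] 6.996
[[309.70691629   0.         319.26936874]
 [  0.         309.70691629 199.91800647]
 [  0.           0.           1.        ]] [[0.264, 0.916, 0.302, 0.061], [0.964, -0.251, -0.082, 0.527], [0.0, 0.313, -0.95, 0.374], [0.0, 0.0, 0.0, 1.0]]
```

>>> {"name": "move_arm", "arguments": {
  "increments": [
    {"x": -3.8, "y": -1.2},
    {"x": -3.8, "y": -1.2},
    {"x": -3.8, "y": -1.2},
    {"x": -3.8, "y": -1.2},
    {"x": -3.8, "y": -1.2},
    {"x": -3.8, "y": -1.2},
    {"x": -3.8, "y": -1.2},
    {"x": -3.8, "y": -1.2},
    {"x": -3.8, "y": -1.2},
    {"x": -3.8, "y": -1.2},
    {"rz": 7.9},
    {"rz": 7.9},
    {"rz": 7.9},
    {"rz": 7.9},
    {"rz": 7.9},
    {"rz": 7.9},
    {"rz": 7.9},
    {"rz": 7.9},
    {}
  ]
}}

```text
invalid input
```

```bash
cat >> h.py <<'E'
def wrist(imaging,name,q=()):
    import cv2
    w=imaging.camera_info("wrist");w["fish"]=1
    im=imaging.read_camera("wrist");cv2.imwrite(f"pics/{name}.png",im[:,:,::-1])
    np.savez(f"pics/{name}.npz",mtx=w["mtx"],extrinsics=w["extrinsics"])
    for k in q: print(k,[(np.round(d["at"]).astype(int).tolist(),round(d["p"],2)) for d in imaging.boxes_of("wrist",k)[:4]])
    return w
def load(name):
    z=np.load(f"pics/{name}.npz");return dict(mtx=z["mtx"],extrinsics=z["extrinsics"],fish=1)
def st(r):
    s=r.get_state();q=s["tool_rot"];M=R.from_quat([q[1],q[2],q[3],q[0]]).as_matrix()
    print("t",s["clock"],"tcp",s["eef_pos"].round(4),"x",M[:,0].round(3),"y",M[:,1].round(3),"z",M[:,2].round(3),"j",s["joint_positions"].round(2),"F",s["ft_force"].round(2),"T",s["torque"].round(3),"w",round(s["gripper_width"],4),"gf",round(s["grasp_force"],1))
    return s["eef_pos"],M
E
python3 - <<'E'
from h import *
from plant import r, imaging
st(r);wrist(imaging,"w1",("spindle","spindle_handle","bearing_a","keeper_ball","rewinder"))
E
```

```text
t 1.6 tcp [0.1389 0.5063 0.2313] x [-0.964  0.265 -0.   ] y [0.265 0.964 0.   ] z [ 0.  0. -1.] j [ 1.3   0.26 -0.14  1.17 -0.    1.57] F [-0.29  0.35  0.1 ] T [-0.029  0.055 -0.016] w 0.0857 gf 0.0
spindle []
spindle_handle []
bearing_a [([187, 384], 0.68)]
keeper_ball []
rewinder [([182, 387], 0.83)]
```

View pics/w1.png

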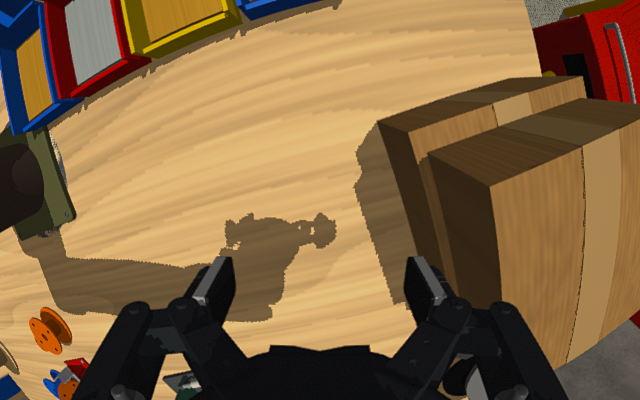

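```bash
cat >> h.py <<'E'
from scipy.linalg import logm
def frame(yaw,tilt=0): # tool down, x at yaw (rad); tilt>0: +x end dips
    return R.from_euler('z',yaw).as_matrix()@R.from_euler('y',tilt).as_matrix()@np.diag([1,-1,-1.])
def plan(r,p,M,speed=4.0,rate=8.0):
    p0,M0=st(r);T0=np.eye(4);T0[:3,:3]=M0;T0[:3,3]=p0;T=np.eye(4);T[:3,:3]=M;T[:3,3]=p
    L=logm(np.linalg.inv(T0)@T).real;v=L[:3,3]*100;w=np.degrees([L[2,1],L[0,2],L[1,0]])
    n=int(np.ceil(max(np.linalg.norm(v)/speed,np.linalg.norm(w)/rate)))
    print("rows",n,dict(zip("x y z rx ry rz".split(),[*(v/n).round(2),*(w/n).round(2)])))
E
python3 - <<'E'
from h import *
from plant import r
plan(r,np.array([.49,.24,.26]),frame(np.radians(-79)))
E
```

```text
t 1.9 tcp [0.1389 0.5063 0.2313] x [-0.964  0.265  0.   ] y [0.265 0.964 0.   ] z [-0.  0. -1.] j [ 1.3   0.26 -0.14  1.17  0.    1.57] F [ 0.65 -0.5  -0.17] T [ 0.053 -0.002 -0.039] w 0.0856 gf 0.0
rows 15 {'x': np.float64(-0.61), 'y': np.float64(-3.46), 'z': np.float64(-0.19), 'rx': np.float64(0.0), 'ry': np.float64(0.0), 'rz': np.float64(-7.76)}
```

>>> {"name": "move_arm", "arguments": {
  "increments": [
    {"x": -0.6, "y": -3.46, "z": -0.2, "rz": -7.76},
    {"x": -0.6, "y": -3.46, "z": -0.2, "rz": -7.76},
    {"x": -0.6, "y": -3.46, "z": -0.2, "rz": -7.76},
    {"x": -0.6, "y": -3.46, "z": -0.2, "rz": -7.76},
    {"x": -0.6, "y": -3.46, "z": -0.2, "rz": -7.76},
    {"x": -0.6, "y": -3.46, "z": -0.2, "rz": -7.76},
    {"x": -0.6, "y": -3.46, "z": -0.2, "rz": -7.76},
    {"x": -0.6, "y": -3.46, "z": -0.2, "rz": -7.76},
    {"x": -0.6, "y": -3.46, "z": -0.2, "rz": -7.76},
    {"x": -0.6, "y": -3.46, "z": -0.2, "rz": -7.76},
    {"x": -0.6, "y": -3.46, "z": -0.2, "rz": -7.76},
    {"x": -0.6, "y": -3.46, "z": -0.2, "rz": -7.76},
    {"x": -0.6, "y": -3.46, "z": -0.2, "rz": -7.76},
    {"x": -0.6, "y": -3.46, "z": -0.2, "rz": -7.76},
    {"x": -0.6, "y": -3.46, "z": -0.2, "rz": -7.76},
    {"x": 0}
  ]
}}

```text
invalid input
```

Run:
```python
from h import *
from plant import r, imaging
st(r);wrist(imaging,"w2",("spindle","spindle_handle","keeper_ball"))
plan(r,np.array([.47,-.12,.30]),frame(np.radians(-79)))
```

```text
t 1.9 tcp [0.1389 0.5063 0.2313] x [-0.964  0.265  0.   ] y [0.265 0.964 0.   ] z [-0.  0. -1.] j [ 1.3   0.26 -0.14  1.17  0.    1.57] F [ 0.65 -0.5  -0.17] T [ 0.053 -0.002 -0.039] w 0.0856 gf 0.0
spindle []
spindle_handle []
keeper_ball [([71, 371], 0.58)]
t 2.1 tcp [0.1389 0.5063 0.2313] x [-0.964  0.265  0.   ] y [0.265 0.964 0.   ] z [-0.  0. -1.] j [ 1.3   0.26 -0.14  1.17  0.    1.57] F [ 0.21 -0.67 -1.19] T [-0.011  0.012 -0.037] w 0.0856 gf 0.0
rows 22 {'x': np.float64(0.99), 'y': np.float64(-3.72), 'z': np.float64(-0.31), 'rx': np.float64(0.0), 'ry': np.float64(0.0), 'rz': np.float64(-5.29)}
```

View pics/w2.png

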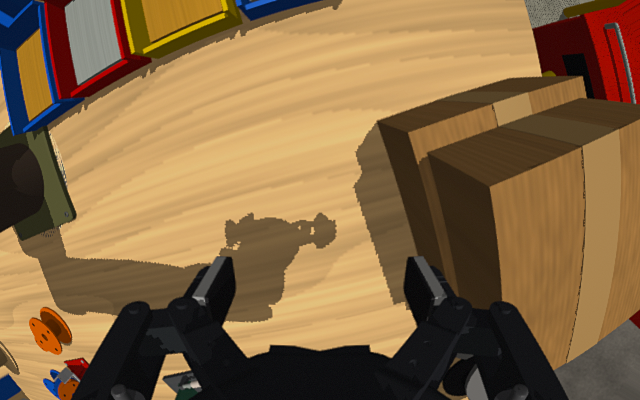

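The call was refused, and the picture is the same start view as before. I'll try one full row with every key.

>>> {"name": "move_arm", "arguments": {
  "increments": [
    {"x": -0.6, "y": -3.46, "z": -0.2, "rx": 0, "ry": 0, "rz": -7.76}
  ],
  "grip": 100
}}

```text
clock: 2.2
eef_pos: [0.1362, 0.4746, 0.2328]
tool_rot: [0.0, 0.064, 0.998, 0.001]
ft_force: [1.3, -0.8, 0.6]
gripper_width: 0.0856
grasp_force: 0.0
```

>>> {"name": "move_arm", "arguments": {
  "increments": [
    {"x": -0.6, "y": -3.46, "z": -0.2, "rx": 0, "ry": 0, "rz": -7.76},
    {"x": -0.6, "y": -3.46, "z": -0.2, "rx": 0, "ry": 0, "rz": -7.76},
    {"x": -0.6, "y": -3.46, "z": -0.2, "rx": 0, "ry": 0, "rz": -7.76},
    {"x": -0.6, "y": -3.46, "z": -0.2, "rx": 0, "ry": 0, "rz": -7.76},
    {"x": -0.6, "y": -3.46, "z": -0.2, "rx": 0, "ry": 0, "rz": -7.76},
    {"x": -0.6, "y": -3.46, "z": -0.2, "rx": 0, "ry": 0, "rz": -7.76},
    {"x": -0.6, "y": -3.46, "z": -0.2, "rx": 0, "ry": 0, "rz": -7.76},
    {"x": -0.6, "y": -3.46, "z": -0.2, "rx": 0, "ry": 0, "rz": -7.76},
    {"x": -0.6, "y": -3.46, "z": -0.2, "rx": 0, "ry": 0, "rz": -7.76},
    {"x": -0.6, "y": -3.46, "z": -0.2, "rx": 0, "ry": 0, "rz": -7.76},
    {"x": -0.6, "y": -3.46, "z": -0.2, "rx": 0, "ry": 0, "rz": -7.76},
    {"x": -0.6, "y": -3.46, "z": -0.2, "rx": 0, "ry": 0, "rz": -7.76},
    {"x": -0.6, "y": -3.46, "z": -0.2, "rx": 0, "ry": 0, "rz": -7.76},
    {"x": -0.6, "y": -3.46, "z": -0.2, "rx": 0, "ry": 0, "rz": -7.76},
    {"x": 0, "y": 0, "z": 0, "rx": 0, "ry": 0, "rz": 0}
  ],
  "grip": 100
}}

```text
clock: 3.7
eef_pos: [0.4694, 0.2153, 0.2605]
tool_rot: [-0.001, 0.764, -0.646, 0.001]
ft_force: [-0.8, -0.3, 0.1]
gripper_width: 0.0855
grasp_force: 0.0
```

Run:
```python
from h import *
from plant import r, imaging
st(r);wrist(imaging,"w3",("spindle","spindle_handle","keeper_ball"))
plan(r,np.array([.47,-.12,.30]),frame(np.radians(-79)))
```

```text
t 3.7 tcp [0.4694 0.2153 0.2605] x [ 0.166 -0.986 -0.   ] y [-0.986 -0.166 -0.003] z [ 0.003  0.001 -1.   ] j [ 0.43  0.23 -0.1   1.24 -0.   -1.31] F [-0.83 -0.26  0.11] T [-0.002  0.019  0.015] w 0.0855 gf 0.0
spindle [([303, 188], 0.83)]
spindle_handle [([304, 190], 0.89)]
keeper_ball [([258, 109], 0.59)]
t 3.9 tcp [0.4637 0.2142 0.2607] x [ 0.166 -0.986  0.   ] y [-0.986 -0.166  0.001] z [-0.001 -0.001 -1.   ] j [ 0.43  0.23 -0.11  1.24  0.   -1.3 ] F [-0.64 -0.19  0.  ] T [ 0.076 -0.026  0.066] w 0.0854 gf 0.0
rows 9 {'x': np.float64(3.67), 'y': np.float64(0.59), 'z': np.float64(-0.44), 'rx': np.float64(0.01), 'ry': np.float64(-0.0), 'rz': np.float64(-0.16)}
```

View pics/w3.png

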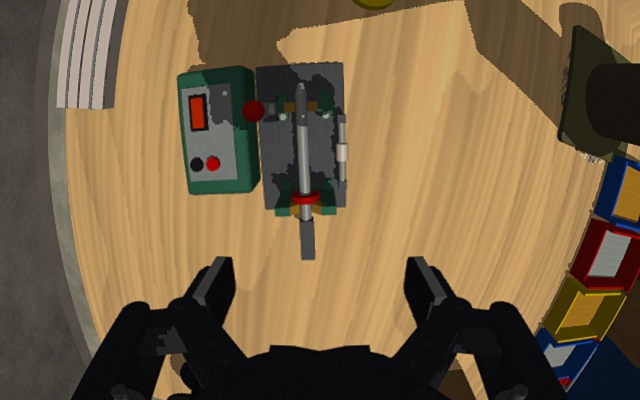

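```bash
cat >> h.py <<'E'
def onz(info,px,z):
    f=lambda X:proj(info,[X[0],X[1],z])[0]-px
    return least_squares(f,[.48,.1]).x
E
python3 - <<'E'
from h import *
from plant import r, imaging
w=load("w3");B=imaging.camera_info("side");sd=lambda u,v:np.array([230+u/2.64,120+v/2.64])
A=imaging.camera_info("scene");sc=lambda u,v:np.array([170+u/2.2,100+v/2.2])
for n,p,q,a,z in[("handle end",(308,259),(128,97),(441,56),.083),("collar",(304,199),(160,120),(424,90),.09),("tip",(301,83),(215,161),(395,151),.075),("ball",(253,110),(230,77),None,.16)]:
    o=[(w,p),(B,sd(*q))]
    print(n,onz(w,p,z).round(4),*[np.round(v,4) for v in tri(o)],*[np.round(v,4) for v in tri(o+([(A,sc(*a))] if a else []))])
E
```

```text
handle end [0.4663 0.314 ] [0.4659 0.3234 0.0656] 1.2404 [0.4662 0.3231 0.067 ] 1.1575
collar [0.482  0.2389] [0.4822 0.2459 0.0686] 0.5893 [0.4825 0.2456 0.0712] 1.4131
tip [0.505  0.1192] [0.5048 0.1193 0.0764] 0.2658 [0.5058 0.1204 0.0785] 4.0806
ball [0.5332 0.1496] [0.5329 0.1495 0.1618] 0.243 [0.5329 0.1495 0.1618] 0.243
```

>>> {"name": "move_arm", "arguments": {
  "increments": [
    {"x": 3.7, "y": 0.6, "z": -0.44, "rx": 0, "ry": 0, "rz": -0.16},
    {"x": 3.7, "y": 0.6, "z": -0.44, "rx": 0, "ry": 0, "rz": -0.16},
    {"x": 3.7, "y": 0.6, "z": -0.44, "rx": 0, "ry": 0, "rz": -0.16},
    {"x": 3.7, "y": 0.6, "z": -0.44, "rx": 0, "ry": 0, "rz": -0.16},
    {"x": 3.7, "y": 0.6, "z": -0.44, "rx": 0, "ry": 0, "rz": -0.16},
    {"x": 3.7, "y": 0.6, "z": -0.44, "rx": 0, "ry": 0, "rz": -0.16},
    {"x": 3.7, "y": 0.6, "z": -0.44, "rx": 0, "ry": 0, "rz": -0.16},
    {"x": 0, "y": 0, "z": 0, "rx": 0, "ry": 0, "rz": 0},
    {"x": 0, "y": 0, "z": 0, "rx": 0, "ry": 0, "rz": 0},
    {"x": 0, "y": 0, "z": 0, "rx": 0, "ry": 0, "rz": 0}
  ],
  "grip": 100
}}

```text
clock: 4.9
eef_pos: [0.468, -0.0468, 0.2918]
tool_rot: [-0.0, 0.77, -0.638, -0.0]
ft_force: [-0.3, -0.3, 0.8]
gripper_width: 0.0856
grasp_force: 0.0
```

Run:
```python
from h import *
from plant import r, imaging
import cv2
st(r);wrist(imaging,"w4",("reel_orange","reel_blue","chute"))
a=cv2.imread("pics/w4.png");cv2.imwrite("pics/w4c.png",cv2.resize(a[0:250,160:460],(720,600),interpolation=cv2.INTER_CUBIC))
```

```text
t 4.9 tcp [ 0.468  -0.0468  0.2918] x [ 0.187 -0.982 -0.001] y [-0.982 -0.187  0.   ] z [-0.     0.001 -1.   ] j [-0.1   0.15 -0.13  1.3   0.   -1.86] F [-0.29 -0.33  0.8 ] T [0.014 0.01  0.012] w 0.0856 gf 0.0
reel_orange [([429, 24], 0.98), ([337, 44], 0.7), ([353, 5], 0.18)]
reel_blue [([349, 8], 0.56)]
chute [([316, 74], 0.85), ([270, 317], 0.28)]
```

View pics/w4c.png

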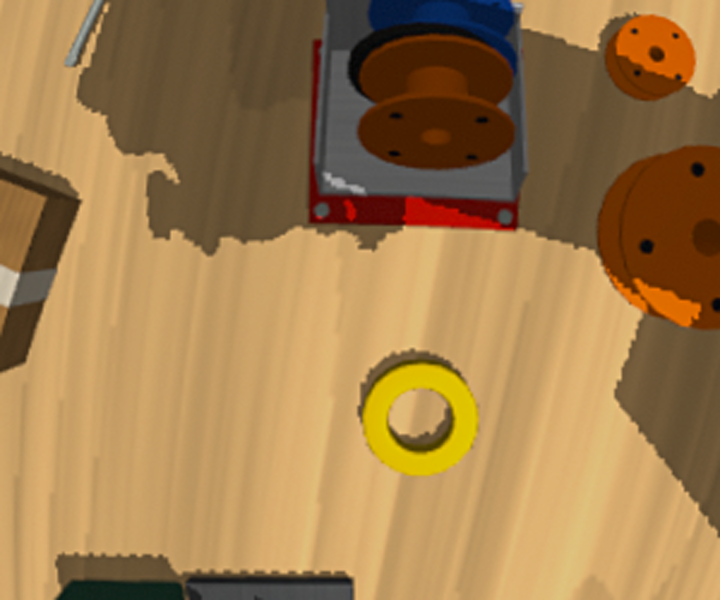

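>>> {"name": "move_arm", "arguments": {
  "increments": [
    {"x": 4, "y": 0, "z": 0, "rx": 0, "ry": 0, "rz": 0},
    {"x": 4, "y": 0, "z": 0, "rx": 0, "ry": 0, "rz": 0},
    {"x": 1, "y": 0, "z": 0, "rx": 0, "ry": 0, "rz": 0},
    {"x": 0, "y": 0, "z": 0, "rx": 0, "ry": 0, "rz": 0},
    {"x": 0, "y": 0, "z": 0, "rx": 0, "ry": 0, "rz": 0}
  ],
  "grip": 100
}}

```text
clock: 5.6
eef_pos: [0.4852, -0.1353, 0.2915]
tool_rot: [-0.0, 0.77, -0.638, -0.001]
ft_force: [-0.2, 0.4, -0.1]
gripper_width: 0.0854
grasp_force: 0.0
```

Run:
```python
from h import *
from plant import r, imaging
import cv2
st(r);wrist(imaging,"w5",("reel_orange","reel_blue","chute"))
a=cv2.imread("pics/w5.png");cv2.imwrite("pics/w5c.png",cv2.resize(a[0:200,220:440],(660,600),interpolation=cv2.INTER_CUBIC))
```

```text
t 5.6 tcp [ 0.4852 -0.1353  0.2915] x [ 0.186 -0.983 -0.001] y [-0.983 -0.186  0.001] z [-0.001  0.001 -1.   ] j [-0.27  0.21 -0.05  1.31  0.   -2.03] F [-0.21  0.35 -0.11] T [0.031 0.007 0.003] w 0.0854 gf 0.0
reel_orange [([341, 116], 0.8), ([428, 85], 0.63), ([442, 159], 0.59)]
reel_blue [([344, 77], 0.9), ([330, 12], 0.63)]
chute [([316, 127], 0.88)]
```

View pics/w5c.png

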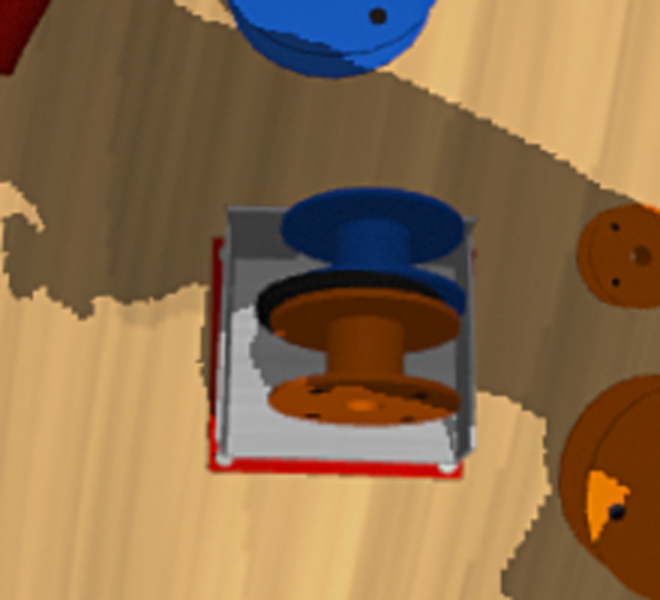

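Run:
```python
from h import *
from plant import imaging
w4=load("w4");w5=load("w5")
c4=lambda u,v:np.array([160+u/2.4,v/2.4]);c5=lambda u,v:np.array([220+u/3,v/3])
B=imaging.camera_info("side");sd=lambda u,v:np.array([230+u/2.64,120+v/2.64])
A=imaging.camera_info("scene");sc=lambda u,v:np.array([170+u/2.2,100+v/2.2])
o=[(w4,c4(310,222),[.06,.055,0]),(w4,c4(517,230),[-.06,.055,0]),(w5,c5(211,472),[.06,.055,0]),(w5,c5(462,478),[-.06,.055,0]),
(A,sc(240,415),[.06,-.055,0]),(A,sc(150,381),[-.06,-.055,0]),(A,sc(285,346),[.06,.055,0]),(B,sd(393,399),[.06,-.055,0]),(B,sd(295,441),[-.06,-.055,0]),(B,sd(231,380),[-.06,.055,0])]
for k in (0,4):
    p,e=fit(o[:4] if k else o,[.48,-.185,.19]);print(p.round(4),e.tolist())
for n,a,b in[("hole",(437,136),(365,405)),("flL",(358,130),(268,402)),("flR",(515,130),(460,400))]:
    X,e=tri([(w4,c4(*a)),(w5,c5(*b))]);print(n,X.round(4),e.round(2),"local",((X-[p[0],p[1],0])@R.from_euler('z',p[2]).as_matrix()).round(4), "local2")
def lat(px,y,z,off): # lateral centre from extreme-edge pixel column
    f=lambda x:[proj(w5,pose(p)([x[0]+off,y,z]))[0][0]-px[0]]
    return least_squares(f,[0]).x[0]
p,e=fit(o,[.48,-.185,.19])
P=[("or up L",(268,402),.0137,.0803,.037),("or up R",(460,400),.0137,.0803,-.037),("or lo L",(271,318),-.0175,.0695,.037),("or lo R",(461,318),-.0175,.0695,-.037),("disc L",(257,303),-.0215,.068,.037),("bl up R",(466,298),-.026,.0665,-.037),("bl lo L",(281,232),-.056,.0555,.037),("bl lo R",(463,228),-.056,.0555,-.037),("wallR",(470,250),-.056,.0555,-.048),("wallL",(231,250),-.056,.0555,.048)]
for n,a,y,z,f in P: print(n,round(lat(c5(*a),y,z,f)*1000,1))
```

```text
[ 0.4765 -0.1936  0.1738] [[-0.4, 1.5], [-0.2, 0.2], [-0.4, 0.0], [-0.4, -0.5], [0.1, 2.9], [-4.7, 1.5], [-0.6, -1.4], [0.4, 0.1], [-1.8, 1.5], [-1.9, -0.5]]
[ 0.4754 -0.1942  0.1626] [[-0.0, 0.7], [0.2, 0.4], [-0.1, -0.8], [-0.1, -0.4]]
hole [ 0.4674 -0.1819  0.0813] 0.05 local [-0.0059  0.0135  0.0813] local2
flL [ 0.5037 -0.1768  0.0875] 0.15 local [0.0307 0.0127 0.0875] local2
flR [ 0.4333 -0.1917  0.0882] 0.13 local [-0.0412  0.0093  0.0882] local2
or up L -6.9
or up R -6.6
or lo L -7.5
or lo R -7.7
disc L -1.9
bl up R -9.9
bl lo L -10.6
bl lo R -9.8
wallR -1.7
wallL -1.7
```

```bash
cat >> h.py <<'E'
C=np.array([.4754,-.1942,.1615])
def cw(L): return pose(C)(np.array(L,float))[0]
MC=frame(C[2]-np.pi/2,np.radians(20))
E
python3 - <<'E'
from h import *
from plant import r
p=cw([-.004,-.0213,.0682]);print(p)
plan(r,p+MC[:,2]*(.005-.07),MC)
E
```

```text
[ 0.47487707 -0.21586602  0.0682    ]
t 5.8 tcp [ 0.4853 -0.1351  0.2919] x [ 0.187 -0.982 -0.   ] y [-0.982 -0.187 -0.   ] z [ 0.  0. -1.] j [-0.27  0.2  -0.05  1.31  0.   -2.03] F [0.19 0.72 0.61] T [-0.005  0.008 -0.015] w 0.0853 gf 0.0
rows 5 {'x': np.float64(2.55), 'y': np.float64(0.5), 'z': np.float64(2.87), 'rx': np.float64(0.05), 'ry': np.float64(-4.0), 'rz': np.float64(0.3)}
```

>>> {"name": "move_arm", "arguments": {
  "increments": [
    {"x": 2.55, "y": 0.5, "z": 2.87, "rx": 0.05, "ry": -4, "rz": 0.3},
    {"x": 2.55, "y": 0.5, "z": 2.87, "rx": 0.05, "ry": -4, "rz": 0.3},
    {"x": 2.55, "y": 0.5, "z": 2.87, "rx": 0.05, "ry": -4, "rz": 0.3},
    {"x": 2.55, "y": 0.5, "z": 2.87, "rx": 0.05, "ry": -4, "rz": 0.3},
    {"x": 2.55, "y": 0.5, "z": 2.87, "rx": 0.05, "ry": -4, "rz": 0.3},
    {"x": 0, "y": 0, "z": 0, "rx": 0, "ry": 0, "rz": 0},
    {"x": 0, "y": 0, "z": 0, "rx": 0, "ry": 0, "rz": 0},
    {"x": 0, "y": 0, "z": 0, "rx": 0, "ry": 0, "rz": 0}
  ],
  "grip": 100
}}

```text
clock: 6.6
eef_pos: [0.4805, -0.244, 0.1343]
tool_rot: [-0.113, 0.751, -0.638, -0.131]
ft_force: [0.1, 0.3, 0.6]
gripper_width: 0.0856
grasp_force: 0.0
```

Run:
```python
from h import *
from plant import r, imaging
p=cw([-.004,-.0213,.0682])
plan(r,p+MC[:,2]*.005,MC,speed=1)
import cv2
wrist(imaging,"w6")
a=cv2.imread("pics/w6.png");cv2.imwrite("pics/w6c.png",a[150:400,100:540])
```

```text
t 6.6 tcp [ 0.4805 -0.244   0.1343] x [ 0.152 -0.928 -0.34 ] y [-0.987 -0.161 -0.002] z [-0.053  0.336 -0.94 ] j [-0.62  0.52 -0.05  1.25  0.25 -2.38] F [0.07 0.27 0.64] T [-0.252 -0.052  0.02 ] w 0.0856 gf 0.0
rows 8 {'x': np.float64(-0.05), 'y': np.float64(0.01), 'z': np.float64(0.96), 'rx': np.float64(-0.01), 'ry': np.float64(-0.01), 'rz': np.float64(0.01)}
```

View pics/w6c.png

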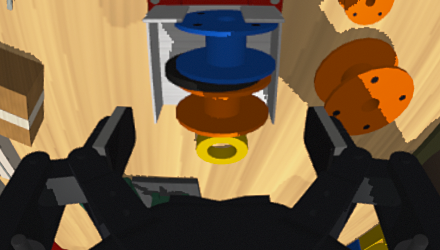

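The fingers straddle the reels evenly: pads at columns 133 and 305 of the crop, rims at 165 (disc) and 276 (blue). Going down.

>>> {"name": "move_arm", "arguments": {
  "increments": [
    {"x": -0.05, "y": 0, "z": 0.96, "rx": 0, "ry": 0, "rz": 0},
    {"x": -0.05, "y": 0, "z": 0.96, "rx": 0, "ry": 0, "rz": 0},
    {"x": -0.05, "y": 0, "z": 0.96, "rx": 0, "ry": 0, "rz": 0},
    {"x": -0.05, "y": 0, "z": 0.96, "rx": 0, "ry": 0, "rz": 0},
    {"x": -0.05, "y": 0, "z": 0.96, "rx": 0, "ry": 0, "rz": 0},
    {"x": -0.05, "y": 0, "z": 0.96, "rx": 0, "ry": 0, "rz": 0},
    {"x": -0.05, "y": 0, "z": 0.96, "rx": 0, "ry": 0, "rz": 0},
    {"x": 0, "y": 0, "z": 0, "rx": 0, "ry": 0, "rz": 0}
  ],
  "grip": 100
}}

```text
clock: 7.45
eef_pos: [0.4743, -0.2177, 0.0693]
tool_rot: [-0.112, 0.75, -0.638, -0.134]
ft_force: [0.3, 0.0, -0.1]
gripper_width: 0.0854
grasp_force: 0.0
```

>>> {"name": "move_arm", "arguments": {
  "increments": [
    {"x": 0, "y": 0, "z": 0.5, "rx": 0, "ry": 0, "rz": 0},
    {"x": 0, "y": 0, "z": 0, "rx": 0, "ry": 0, "rz": 0}
  ],
  "grip": 100
}}

```text
clock: 7.65
eef_pos: [0.475, -0.217, 0.0657]
tool_rot: [-0.112, 0.75, -0.638, -0.132]
ft_force: [-0.6, -0.2, 0.4]
gripper_width: 0.0854
grasp_force: 0.0
```

>>> {"name": "move_arm", "arguments": {
  "increments": [
    {"x": 0, "y": 0, "z": 0, "rx": 0, "ry": 0, "rz": 0},
    {"x": 0, "y": 0, "z": 0, "rx": 0, "ry": 0, "rz": 0},
    {"x": 0, "y": 0, "z": 0, "rx": 0, "ry": 0, "rz": 0}
  ],
  "grip": 93
}}

```text
clock: 7.95
eef_pos: [0.4758, -0.2174, 0.0665]
tool_rot: [-0.113, 0.75, -0.638, -0.132]
ft_force: [2.0, -0.5, 0.4]
gripper_width: 0.079
grasp_force: 0.8
```

>>> {"name": "move_arm", "arguments": {
  "increments": [
    {"x": 0, "y": 0, "z": 0, "rx": 0, "ry": 0, "rz": 0},
    {"x": 0, "y": 0, "z": 0, "rx": 0, "ry": 0, "rz": 0},
    {"x": 0, "y": 0, "z": 0, "rx": 0, "ry": 0, "rz": 0}
  ],
  "grip": 89.5
}}

```text
clock: 8.25
eef_pos: [0.4761, -0.2177, 0.0672]
tool_rot: [-0.113, 0.75, -0.639, -0.131]
ft_force: [0.5, -0.8, 6.6]
gripper_width: 0.0765
grasp_force: 4.5
```

>>> {"name": "move_arm", "arguments": {
  "increments": [
    {"x": 0, "y": 0, "z": 0, "rx": 0, "ry": 0, "rz": 0},
    {"x": 0, "y": 0, "z": -0.2, "rx": 0, "ry": 0, "rz": 0},
    {"x": 0, "y": 0, "z": -1, "rx": 0, "ry": 0, "rz": 0},
    {"x": 0, "y": 0, "z": -2, "rx": 0, "ry": 0, "rz": 0},
    {"x": 0, "y": 0, "z": -3, "rx": 0, "ry": 0, "rz": 0},
    {"x": 0, "y": 0, "z": -3, "rx": 0, "ry": 0, "rz": 0},
    {"x": 0, "y": 0, "z": 0, "rx": 0, "ry": 0, "rz": 0},
    {"x": 0, "y": 0, "z": 0, "rx": 0, "ry": 0, "rz": 0}
  ],
  "grip": 100
}}

```text
clock: 9.05
eef_pos: [0.4806, -0.2489, 0.1532]
tool_rot: [-0.112, 0.75, -0.639, -0.131]
ft_force: [0.4, 0.3, -0.0]
gripper_width: 0.0853
grasp_force: 0.0
```

Run:
```python
from h import *
from plant import r, imaging
import cv2
p0,M=st(r)
print("pads centre local", ((np.array([.476,-.2175,.067])-[C[0],C[1],0])@R.from_euler('z',C[2]).as_matrix()).round(4))
wrist(imaging,"w7")
a=cv2.imread("pics/w7.png");cv2.imwrite("pics/w7c.png",cv2.resize(a[130:310,220:420],(660,594),interpolation=cv2.INTER_CUBIC))
plan(r,np.array([.471,.290,.18]),frame(.196-np.pi/2))
```

```text
t 9.05 tcp [ 0.4806 -0.2489  0.1532] x [ 0.15  -0.928 -0.341] y [-0.987 -0.159 -0.001] z [-0.053  0.336 -0.94 ] j [-0.62  0.51 -0.01  1.29  0.24 -2.38] F [ 0.43  0.27 -0.02] T [-0.306 -0.066 -0.006] w 0.0853 gf 0.0
pads centre local [-0.0032 -0.0231  0.067 ]
t 9.1 tcp [ 0.4799 -0.2481  0.1523] x [ 0.15  -0.928 -0.342] y [-0.987 -0.159  0.001] z [-0.055  0.338 -0.94 ] j [-0.62  0.51 -0.02  1.29  0.24 -2.38] F [ 0.46 -0.26  0.86] T [-0.299 -0.063 -0.019] w 0.0851 gf 0.0
rows 14 {'x': np.float64(-3.79), 'y': np.float64(-0.62), 'z': np.float64(0.47), 'rx': np.float64(-0.02), 'ry': np.float64(1.43), 'rz': np.float64(-0.15)}
```

View pics/w7c.png

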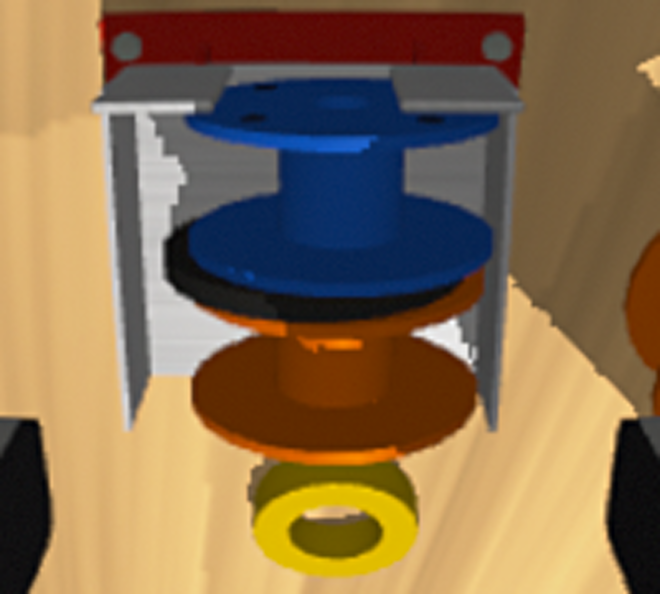

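Run:
```python
from h import *
from plant import r
w=load("w7");c=lambda u:220+u/3.3
def lat(u,y,z,off):
    f=lambda x:[proj(w,cw([x[0]+off,y,z]))[0][0]-c(u)]
    return round(least_squares(f,[0]).x[0]*1000,1)
for n,u,y,z,f in[("orU",192,.0137,.0803,.037),("orU",477,.0137,.0803,-.037),("disc",165,-.0215,.068,.037),("blU",188,-.026,.0665,.037),("blU",494,-.026,.0665,-.037),("blL",185,-.056,.0555,.037),("blL",497,-.056,.0555,-.037)]:print(n,lat(u,y,z,f))
p,M=st(r);print("tool local",((p-[C[0],C[1],0])@R.from_euler('z',C[2]).as_matrix()).round(4))
p=cw([-.0055,-.0213,.0682]);plan(r,p+MC[:,2]*.006,MC,speed=1.5)
```

```text
orU -5.8
orU -5.7
disc -1.0
blU -7.0
blU -7.6
blL -7.5
blL -6.9
t 9.1 tcp [ 0.4799 -0.2481  0.1523] x [ 0.15  -0.928 -0.342] y [-0.987 -0.159  0.001] z [-0.055  0.338 -0.94 ] j [-0.62  0.51 -0.02  1.29  0.24 -2.38] F [ 0.46 -0.26  0.86] T [-0.299 -0.063 -0.019] w 0.0851 gf 0.0
tool local [-0.0042 -0.054   0.1523]
t 9.1 tcp [ 0.4799 -0.2481  0.1523] x [ 0.15  -0.928 -0.342] y [-0.987 -0.159  0.001] z [-0.055  0.338 -0.94 ] j [-0.62  0.51 -0.02  1.29  0.24 -2.38] F [ 0.46 -0.26  0.86] T [-0.299 -0.063 -0.019] w 0.0851 gf 0.0
rows 7 {'x': np.float64(-0.03), 'y': np.float64(0.02), 'z': np.float64(1.37), 'rx': np.float64(0.0), 'ry': np.float64(0.0), 'rz': np.float64(-0.01)}
```

>>> {"name": "move_arm", "arguments": {
  "increments": [
    {"x": -0.03, "y": 0, "z": 1.37, "rx": 0, "ry": 0, "rz": 0},
    {"x": -0.03, "y": 0, "z": 1.37, "rx": 0, "ry": 0, "rz": 0},
    {"x": -0.03, "y": 0, "z": 1.37, "rx": 0, "ry": 0, "rz": 0},
    {"x": -0.03, "y": 0, "z": 1.37, "rx": 0, "ry": 0, "rz": 0},
    {"x": -0.03, "y": 0, "z": 1.37, "rx": 0, "ry": 0, "rz": 0},
    {"x": -0.03, "y": 0, "z": 1.37, "rx": 0, "ry": 0, "rz": 0},
    {"x": -0.03, "y": 0, "z": 1.37, "rx": 0, "ry": 0, "rz": 0},
    {"x": 0, "y": 0, "z": 0, "rx": 0, "ry": 0, "rz": 0},
    {"x": 0, "y": 0, "z": 0, "rx": 0, "ry": 0, "rz": 0}
  ],
  "grip": 100
}}

```text
clock: 10.0
eef_pos: [0.4738, -0.2131, 0.0625]
tool_rot: [-0.112, 0.75, -0.638, -0.134]
ft_force: [0.4, 0.7, 0.5]
gripper_width: 0.0855
grasp_force: 0.0
```

>>> {"name": "move_arm", "arguments": {
  "increments": [
    {"x": 0, "y": 0, "z": 0, "rx": 0, "ry": 0, "rz": 0},
    {"x": 0, "y": 0, "z": 0, "rx": 0, "ry": 0, "rz": 0},
    {"x": 0, "y": 0, "z": 0, "rx": 0, "ry": 0, "rz": 0}
  ],
  "grip": 92
}}

```text
clock: 10.3
eef_pos: [0.4747, -0.2141, 0.0635]
tool_rot: [-0.113, 0.75, -0.638, -0.132]
ft_force: [-0.9, 0.9, 0.2]
gripper_width: 0.0783
grasp_force: 0.3
```

>>> {"name": "move_arm", "arguments": {
  "increments": [
    {"x": 0, "y": 0, "z": 0, "rx": 0, "ry": 0, "rz": 0},
    {"x": 0, "y": 0, "z": 0, "rx": 0, "ry": 0, "rz": 0},
    {"x": 0, "y": 0, "z": 0, "rx": 0, "ry": 0, "rz": 0}
  ],
  "grip": 88
}}

```text
clock: 10.6
eef_pos: [0.4746, -0.2141, 0.0634]
tool_rot: [-0.112, 0.75, -0.638, -0.132]
ft_force: [-1.6, -0.7, 3.0]
gripper_width: 0.0754
grasp_force: 1.5
```

>>> {"name": "move_arm", "arguments": {
  "increments": [
    {"x": 0, "y": 0, "z": 0, "rx": 0, "ry": 0, "rz": 0},
    {"x": 0, "y": 0, "z": 0, "rx": 0, "ry": 0, "rz": 0}
  ],
  "grip": 87
}}

```text
clock: 10.8
eef_pos: [0.4745, -0.214, 0.0631]
tool_rot: [-0.112, 0.75, -0.638, -0.132]
ft_force: [-2.0, -2.0, 3.5]
gripper_width: 0.0747
grasp_force: 1.7
```

>>> {"name": "move_arm", "arguments": {
  "increments": [
    {"x": 0, "y": 0, "z": 0, "rx": 0, "ry": 0, "rz": 0},
    {"x": 0, "y": 0, "z": 0, "rx": 0, "ry": 0, "rz": 0},
    {"x": 0, "y": 0, "z": -1, "rx": 0, "ry": 0, "rz": 0},
    {"x": 0, "y": 0, "z": -2, "rx": 0, "ry": 0, "rz": 0},
    {"x": 0, "y": 0, "z": -3, "rx": 0, "ry": 0, "rz": 0},
    {"x": 0, "y": 0, "z": -3, "rx": 0, "ry": 0, "rz": 0},
    {"x": 0, "y": 0, "z": 0, "rx": 0, "ry": 0, "rz": 0},
    {"x": 0, "y": 0, "z": 0, "rx": 0, "ry": 0, "rz": 0}
  ],
  "grip": 100
}}

```text
clock: 11.6
eef_pos: [0.4802, -0.2449, 0.1485]
tool_rot: [-0.113, 0.75, -0.639, -0.131]
ft_force: [-0.2, 0.9, -0.3]
gripper_width: 0.086
grasp_force: 0.0
```

Run:
```python
from h import *
from plant import r, imaging
import cv2
p,M=st(r);wrist(imaging,"w8")
# column extents by colour in the wrist picture
im=cv2.imread("pics/w8.png");hsv=cv2.cvtColor(im,cv2.COLOR_BGR2HSV)
for row in range(140,285,6):
    v=hsv[row,225:415].astype(int)
    s=''.join('K' if b<45 and a<140 else 'B' if 95<h<130 and a>120 else 'o' if h<14 and a>180 else 'y' if 20<h<35 and a>180 else 'g' if a<50 else '.' for h,a,b in v)
    print(row,s)
plan(r,np.array([.471,.290,.18]),frame(.196-np.pi/2))
```

```text
t 11.6 tcp [ 0.4802 -0.2449  0.1485] x [ 0.15  -0.928 -0.341] y [-0.987 -0.159 -0.002] z [-0.053  0.336 -0.94 ] j [-0.62  0.51 -0.03  1.28  0.25 -2.38] F [-0.18  0.94 -0.34] T [-0.305 -0.084 -0.049] w 0.086 gf 0.0
140 ........................oooo.gggggg..ooooooooooooooooooooooooooooooooooooooooooooooooooooooooooooooooooooooooooooooooooooooooooooooooooooooooo..ggggggg.ooo...................................
146 ..........................ooo..gggg.oooooooooooooooooooooooooooooooooooooooooooooooooooooooooooooooooooooooooooooooooooooooooooooooooooooooooooo.gggg..oooo...................................
152 ..........................o..gggggggggggggggggggggggggggggggggggggggggggggg................BB.....................gggggggggggggggggggggggggggggggggggg..oo....................................
158 ........................gggggggggggggggggggggggggggggggggggggBBBBBBBBBBBBBBBBBBBBBBBBBBBBBBBBBBBBBBBBBBBBBBBBBBBBBBB.ggggggggggggggggggggggggggggggggggggg....................................
164 .........................gggggggggggggggggggggg.BBBBBBBBBBBBBBBBBBKKKKKBBBBBBBBBBBBBBBBBBBBBBBBBBBBBBB
[... 3658 characters left out ...]
..................yyyyyyyyyyyyyyyyyyyyyyyyyyyyyyyyyyyyyyyyyyyyyyy............................................................KBKKKKKKKK
284 KKKKKKKKKK..............................................................yyyyyyyyyyyyyyyyyyyyyyyy..yyyyyyyyyyyyyyyyyyyyyyyy..........................................................KKKKKKKKKK
t 11.65 tcp [ 0.4795 -0.2442  0.1476] x [ 0.15  -0.928 -0.342] y [-0.987 -0.16   0.   ] z [-0.055  0.338 -0.94 ] j [-0.62  0.51 -0.03  1.28  0.25 -2.38] F [ 0.07 -0.01 -0.56] T [-0.287 -0.036  0.014] w 0.0855 gf 0.0
rows 14 {'x': np.float64(-3.77), 'y': np.float64(-0.62), 'z': np.float64(0.43), 'rx': np.float64(-0.02), 'ry': np.float64(1.43), 'rz': np.float64(-0.14)}
```

Run:
```python
from h import *
from plant import r, imaging
plan(r,np.array([.471,.290,.26]),frame(.196-np.pi/2),speed=4.5)
```

```text
t 11.65 tcp [ 0.4795 -0.2442  0.1476] x [ 0.15  -0.928 -0.342] y [-0.987 -0.16   0.   ] z [-0.055  0.338 -0.94 ] j [-0.62  0.51 -0.03  1.28  0.25 -2.38] F [ 0.07 -0.01 -0.56] T [-0.287 -0.036  0.014] w 0.0855 gf 0.0
rows 13 {'x': np.float64(-4.17), 'y': np.float64(-0.67), 'z': np.float64(-0.15), 'rx': np.float64(-0.03), 'ry': np.float64(1.54), 'rz': np.float64(-0.16)}
```

>>> {"name": "move_arm", "arguments": {
  "increments": [
    {"x": -4.17, "y": -0.67, "z": -0.15, "rx": -0.03, "ry": 1.54, "rz": -0.16},
    {"x": -4.17, "y": -0.67, "z": -0.15, "rx": -0.03, "ry": 1.54, "rz": -0.16},
    {"x": -4.17, "y": -0.67, "z": -0.15, "rx": -0.03, "ry": 1.54, "rz": -0.16},
    {"x": -4.17, "y": -0.67, "z": -0.15, "rx": -0.03, "ry": 1.54, "rz": -0.16},
    {"x": -4.17, "y": -0.67, "z": -0.15, "rx": -0.03, "ry": 1.54, "rz": -0.16},
    {"x": -4.17, "y": -0.67, "z": -0.15, "rx": -0.03, "ry": 1.54, "rz": -0.16},
    {"x": -4.17, "y": -0.67, "z": -0.15, "rx": -0.03, "ry": 1.54, "rz": -0.16},
    {"x": -4.17, "y": -0.67, "z": -0.15, "rx": -0.03, "ry": 1.54, "rz": -0.16},
    {"x": -4.17, "y": -0.67, "z": -0.15, "rx": -0.03, "ry": 1.54, "rz": -0.16},
    {"x": -4.17, "y": -0.67, "z": -0.15, "rx": -0.03, "ry": 1.54, "rz": -0.16},
    {"x": -4.17, "y": -0.67, "z": -0.15, "rx": -0.03, "ry": 1.54, "rz": -0.16},
    {"x": -4.17, "y": -0.67, "z": -0.15, "rx": -0.03, "ry": 1.54, "rz": -0.16},
    {"x": -4.17, "y": -0.67, "z": -0.15, "rx": -0.03, "ry": 1.54, "rz": -0.16},
    {"x": 0, "y": 0, "z": 0, "rx": 0, "ry": 0, "rz": 0},
    {"x": 0, "y": 0, "z": 0, "rx": 0, "ry": 0, "rz": 0},
    {"x": 0, "y": 0, "z": 0, "rx": 0, "ry": 0, "rz": 0}
  ],
  "grip": 100
}}

```text
clock: 13.25
eef_pos: [0.4715, 0.288, 0.2664]
tool_rot: [0.002, 0.773, -0.634, -0.0]
ft_force: [0.9, -0.8, -0.2]
gripper_width: 0.0853
grasp_force: 0.0
```

Run:
```python
from h import *
from plant import r, imaging
import cv2
p,M=st(r);w=wrist(imaging,"w9",("spindle_handle","keeper_ball"))
im=cv2.imread("pics/w9.png");hsv=cv2.cvtColor(im,cv2.COLOR_BGR2HSV)
# predicted handle pixels and dark extents around them
u=np.array([-.195,.981,0]);T=np.array([.505,.1192,.075])
for s in (.125,.15,.175,.195,.205):
    q=proj(w,T+u*s+[0,0,.008])[0];row=int(round(q[1]));seg=hsv[row,int(q[0])-30:int(q[0])+30]
    print(s,q.round(1),seg[:,2].tolist()[10:50])
t=np.array([.471,.290,.075])
plan(r,t+[0,0,-.019+.05],frame(.196-np.pi/2),speed=3)
```

```text
t 13.25 tcp [0.4715 0.288  0.2664] x [ 0.195 -0.981  0.002] y [-0.981 -0.195  0.003] z [-0.003 -0.002 -1.   ] j [ 0.55  0.3   0.01  1.28 -0.   -1.22] F [ 0.91 -0.8  -0.16] T [0.021 0.012 0.006] w 0.0853 gf 0.0
spindle_handle [([318, 127], 0.98)]
keeper_ball [([280, 27], 0.65)]
0.125 [318.4 133.8] [34, 34, 33, 34, 30, 34, 72, 86, 93, 102, 110, 114, 118, 122, 126, 129, 131, 136, 138, 142, 143, 146, 147, 148, 145, 142, 139, 126, 102, 100, 97, 92, 87, 87, 86, 35, 33, 34, 32, 34]
0.15 [318.4 157.1] [178, 181, 185, 187, 169, 95, 88, 90, 91, 92, 92, 93, 79, 49, 30, 31, 32, 36, 45, 49, 54, 49, 30, 30, 30, 31, 37, 110, 192, 191, 187, 187, 190, 190, 192, 193, 192, 192, 191, 191]
0.175 [318.4 179.7] [178, 177, 176, 178, 179, 179, 181, 179, 179, 179, 181, 184, 186, 121, 66, 68, 70, 70, 71, 71, 70, 71, 70, 70, 71, 70, 71, 116, 193, 192, 190, 189, 188, 187, 188, 188, 191, 188, 180, 173]
0.195 [318.4 197.2] [180, 180, 180, 180, 180, 180, 179, 181, 181, 182, 181, 182, 181, 127, 77, 69, 69, 71, 71, 71, 73, 69, 70, 71, 71, 71, 72, 114, 192, 190, 187, 188, 190, 191, 183, 176, 171, 169, 168, 171]
0.205 [318.4 205.8] [179, 179, 180, 179, 180, 182, 183, 182, 182, 181, 179, 177, 179, 182, 184, 185, 187, 185, 184, 185, 186, 187, 187, 189, 188, 188, 187, 186, 187, 189, 191, 190, 184, 176, 172, 170, 170, 171, 173, 173]
t 13.4 tcp [0.4723 0.2875 0.2672] x [ 0.194 -0.981  0.001] y [-0.981 -0.194  0.001] z [-0.001 -0.001 -1.   ] j [ 0.55  0.3   0.01  1.28 -0.   -1.22] F [0.65 0.57 0.28] T [ 0.004 -0.029 -0.022] w 0.0857 gf 0.0
rows 6 {'x': np.float64(-0.05), 'y': np.float64(0.01), 'z': np.float64(2.69), 'rx': np.float64(0.01), 'ry': np.float64(-0.01), 'rz': np.float64(-0.01)}
```

>>> {"name": "move_arm", "arguments": {
  "increments": [
    {"x": -0.05, "y": 0, "z": 2.7, "rx": 0, "ry": 0, "rz": 0},
    {"x": -0.05, "y": 0, "z": 2.7, "rx": 0, "ry": 0, "rz": 0},
    {"x": -0.05, "y": 0, "z": 2.7, "rx": 0, "ry": 0, "rz": 0},
    {"x": -0.05, "y": 0, "z": 2.7, "rx": 0, "ry": 0, "rz": 0},
    {"x": -0.05, "y": 0, "z": 2.7, "rx": 0, "ry": 0, "rz": 0},
    {"x": -0.05, "y": 0, "z": 2.7, "rx": 0, "ry": 0, "rz": 0},
    {"x": 0, "y": 0, "z": 1.5, "rx": 0, "ry": 0, "rz": 0},
    {"x": 0, "y": 0, "z": 1.5, "rx": 0, "ry": 0, "rz": 0},
    {"x": 0, "y": 0, "z": 1.5, "rx": 0, "ry": 0, "rz": 0},
    {"x": 0, "y": 0, "z": 0.4, "rx": 0, "ry": 0, "rz": 0},
    {"x": 0, "y": 0, "z": 0, "rx": 0, "ry": 0, "rz": 0}
  ],
  "grip": 100
}}

```text
clock: 14.5
eef_pos: [0.4713, 0.2908, 0.0561]
tool_rot: [0.001, 0.773, -0.635, -0.0]
ft_force: [0.7, 0.8, -0.1]
gripper_width: 0.0851
grasp_force: 0.0
```

>>> {"name": "move_arm", "arguments": {
  "increments": [
    {"x": 0, "y": 0, "z": 0, "rx": 0, "ry": 0, "rz": 0},
    {"x": 0, "y": 0, "z": 0, "rx": 0, "ry": 0, "rz": 0},
    {"x": 0, "y": 0, "z": 0, "rx": 0, "ry": 0, "rz": 0},
    {"x": 0, "y": 0, "z": 0, "rx": 0, "ry": 0, "rz": 0},
    {"x": 0, "y": 0, "z": 0, "rx": 0, "ry": 0, "rz": 0},
    {"x": 0, "y": 0, "z": 0, "rx": 0, "ry": 0, "rz": 0},
    {"x": 0, "y": 0, "z": 0, "rx": 0, "ry": 0, "rz": 0},
    {"x": 0, "y": 0, "z": 0, "rx": 0, "ry": 0, "rz": 0}
  ],
  "grip": 0
}}

```text
clock: 15.3
eef_pos: [0.4717, 0.2921, 0.0567]
tool_rot: [0.0, 0.773, -0.634, -0.0]
ft_force: [-1.2, -0.1, 3.3]
gripper_width: 0.0152
grasp_force: 61.0
```

Run:
```python
from h import *
from plant import r
st(r)
```

```text
t 15.3 tcp [0.4717 0.2921 0.0567] x [ 0.196 -0.981  0.   ] y [-0.981 -0.196  0.   ] z [-0. -0. -1.] j [ 0.55  0.44 -0.36  0.78 -0.   -1.21] F [-1.16 -0.1   3.35] T [-0.109  0.183 -0.046] w 0.0152 gf 61.0
```

>>> {"name": "move_arm", "arguments": {
  "increments": [
    {"x": 0, "y": 0, "z": -0.5, "rx": 0, "ry": 0, "rz": 0},
    {"x": 0, "y": 0, "z": -1.5, "rx": 0, "ry": 0, "rz": 0},
    {"x": 0, "y": 0, "z": -3, "rx": 0, "ry": 0, "rz": 0},
    {"x": 0, "y": 0, "z": -3, "rx": 0, "ry": 0, "rz": 0},
    {"x": 0, "y": 0, "z": -3, "rx": 0, "ry": 0, "rz": 0},
    {"x": 0, "y": 0, "z": -2.5, "rx": 0, "ry": 0, "rz": 0},
    {"x": 0, "y": 0, "z": 0, "rx": 0, "ry": 0, "rz": 0},
    {"x": 0, "y": 0, "z": 0, "rx": 0, "ry": 0, "rz": 0}
  ],
  "grip": 0
}}

```text
clock: 16.1
eef_pos: [0.4716, 0.292, 0.1912]
tool_rot: [0.0, 0.773, -0.634, -0.0]
ft_force: [-0.2, 0.1, -2.1]
gripper_width: 0.0146
grasp_force: 60.6
```

```bash
cat >> h.py <<'E'
def ins(gap,lat=-.0041): # TCP for tip 'gap' before the orange face (negative: inside)
    return cw([lat,.0137,.0803])-MC[:,0]*(.176+gap)+MC[:,2]*.0183
E
python3 - <<'E'
from h import *
from plant import r
print(ins(.03));plan(r,ins(.03),MC,speed=3)
E
```

```text
[0.43701706 0.01589768 0.13355977]
t 16.1 tcp [0.4716 0.292  0.1912] x [ 0.196 -0.981  0.   ] y [-0.981 -0.196  0.   ] z [-0. -0. -1.] j [ 0.55  0.33 -0.14  1.1   0.   -1.21] F [-0.16  0.06 -2.08] T [0.055 0.022 0.012] w 0.0146 gf 60.6
rows 10 {'x': np.float64(2.73), 'y': np.float64(0.83), 'z': np.float64(0.11), 'rx': np.float64(0.04), 'ry': np.float64(-2.0), 'rz': np.float64(0.2)}
```

>>> {"name": "move_arm", "arguments": {
  "increments": [
    {"x": 2.73, "y": 0.83, "z": 0.11, "rx": 0.04, "ry": -2, "rz": 0.2},
    {"x": 2.73, "y": 0.83, "z": 0.11, "rx": 0.04, "ry": -2, "rz": 0.2},
    {"x": 2.73, "y": 0.83, "z": 0.11, "rx": 0.04, "ry": -2, "rz": 0.2},
    {"x": 2.73, "y": 0.83, "z": 0.11, "rx": 0.04, "ry": -2, "rz": 0.2},
    {"x": 2.73, "y": 0.83, "z": 0.11, "rx": 0.04, "ry": -2, "rz": 0.2},
    {"x": 2.73, "y": 0.83, "z": 0.11, "rx": 0.04, "ry": -2, "rz": 0.2},
    {"x": 2.73, "y": 0.83, "z": 0.11, "rx": 0.04, "ry": -2, "rz": 0.2},
    {"x": 2.73, "y": 0.83, "z": 0.11, "rx": 0.04, "ry": -2, "rz": 0.2},
    {"x": 2.73, "y": 0.83, "z": 0.11, "rx": 0.04, "ry": -2, "rz": 0.2},
    {"x": 2.73, "y": 0.83, "z": 0.11, "rx": 0.04, "ry": -2, "rz": 0.2},
    {"x": 0, "y": 0, "z": 0, "rx": 0, "ry": 0, "rz": 0},
    {"x": 0, "y": 0, "z": 0, "rx": 0, "ry": 0, "rz": 0},
    {"x": 0, "y": 0, "z": 0, "rx": 0, "ry": 0, "rz": 0}
  ],
  "grip": 0
}}

```text
clock: 17.4
eef_pos: [0.4375, 0.0155, 0.1376]
tool_rot: [-0.112, 0.75, -0.638, -0.133]
ft_force: [0.7, 0.3, -1.3]
gripper_width: 0.0148
grasp_force: 60.5
```

Run:
```python
from h import *
from plant import r,imaging
import cv2
plan(r,ins(.008),MC,speed=.8)
p,M=st(r);tip=p+M[:,0]*.176-M[:,2]*.0183;U=cw([-.0041,.0137,.0803])
print("tip",tip.round(4),"U",U.round(4),"err in tool",((U-tip)@M*1000).round(1))
# axis ray predicted vs picture, both fixed cameras side by side
out=[]
for c,x0,y0 in(("scene",220,190),("side",310,200)):
    im=imaging.read_camera(c)[:,:,::-1].copy();i=imaging.camera_info(c)
    print(c,"tip",proj(i,tip)[0].round(1),"U",proj(i,U)[0].round(1))
    cr=cv2.resize(im[y0:y0+100,x0:x0+75],(375,500),interpolation=cv2.INTER_CUBIC)
    for P,col in((tip,(0,255,0)),(U,(255,0,255))):
        q=(proj(i,P)[0]-[x0,y0]+.5)*5;cv2.circle(cr,tuple(int(v) for v in q),3,col,1)
    out.append(cr)
cv2.imwrite("pics/pre.png",np.hstack(out))
```

```text
t 17.4 tcp [0.4375 0.0155 0.1376] x [ 0.151 -0.927 -0.342] y [-0.987 -0.162  0.001] z [-0.056  0.338 -0.94 ] j [-0.2   0.27 -0.45  0.99  0.33 -1.95] F [ 0.73  0.28 -1.26] T [-0.316 -0.091  0.03 ] w 0.0148 gf 60.5
rows 3 {'x': np.float64(0.76), 'y': np.float64(0.02), 'z': np.float64(0.13), 'rx': np.float64(0.03), 'ry': np.float64(0.01), 'rz': np.float64(0.01)}
t 17.4 tcp [0.4375 0.0155 0.1376] x [ 0.151 -0.927 -0.342] y [-0.987 -0.162  0.001] z [-0.056  0.338 -0.94 ] j [-0.2   0.27 -0.45  0.99  0.33 -1.95] F [ 0.73  0.28 -1.26] T [-0.316 -0.091  0.03 ] w 0.0148 gf 60.5
tip [ 0.4652 -0.1539  0.0945] U [ 0.4692 -0.1813  0.0803] err in tool [30.9  0.5  3.9]
scene tip [269.8 227.1] U [264.6 239.5]
side tip [337.8 229.5] U [343.7 239.9]
```

View pics/pre.png

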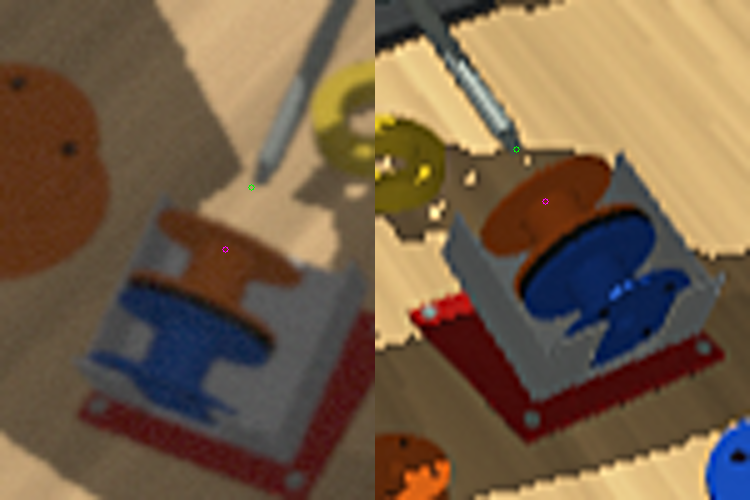

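>>> {"name": "move_arm", "arguments": {
  "increments": [
    {"x": 0.7, "y": 0.03, "z": 0.13, "rx": 0, "ry": 0, "rz": 0},
    {"x": 0.7, "y": 0.02, "z": 0.13, "rx": 0, "ry": 0, "rz": 0},
    {"x": 0.7, "y": 0, "z": 0.1, "rx": 0, "ry": 0, "rz": 0},
    {"x": 0, "y": 0, "z": 0, "rx": 0, "ry": 0, "rz": 0},
    {"x": 0, "y": 0, "z": 0, "rx": 0, "ry": 0, "rz": 0}
  ],
  "grip": 0
}}

```text
clock: 18.0
eef_pos: [0.4406, -0.0037, 0.1275]
tool_rot: [-0.112, 0.75, -0.638, -0.132]
ft_force: [0.9, 0.1, -1.1]
gripper_width: 0.015
grasp_force: 60.5
```

```bash
cat >> h.py <<'E'
def err(r,lat=-.0041):
    p,M=st(r);tip=p+M[:,0]*.176-M[:,2]*.0183;U=cw([lat,.0137,.0805])
    s=r.get_state();print("err in tool mm",((U-tip)@M*1000).round(1),"F tool",(s["ft_force"]@M).round(2),"T tool",(s["torque"]@M).round(3))
E
python3 -c "
from h import *
from plant import r
err(r)"
```

```text
t 18.0 tcp [ 0.4406 -0.0037  0.1275] x [ 0.151 -0.928 -0.342] y [-0.987 -0.16   0.   ] z [-0.055  0.338 -0.94 ] j [-0.24  0.29 -0.45  0.98  0.32 -1.99] F [ 0.91  0.1  -1.13] T [-0.321 -0.082  0.043] w 0.015 gf 60.5
err in tool mm [9.1 0.3 0.9] F tool [ 0.43 -0.91  1.05] T tool [ 0.013  0.33  -0.051]
```

>>> {"name": "move_arm", "arguments": {
  "increments": [
    {"x": 0.4, "y": 0.03, "z": 0.08, "rx": 0, "ry": 0, "rz": 0},
    {"x": 0.4, "y": 0, "z": 0, "rx": 0, "ry": 0, "rz": 0},
    {"x": 0.3, "y": 0, "z": 0, "rx": 0, "ry": 0, "rz": 0},
    {"x": 0.3, "y": 0, "z": 0, "rx": 0, "ry": 0, "rz": 0}
  ],
  "grip": 0
}}

```text
clock: 18.4
eef_pos: [0.4425, -0.0166, 0.122]
tool_rot: [-0.112, 0.75, -0.638, -0.132]
ft_force: [0.4, 0.2, -2.7]
gripper_width: 0.0148
grasp_force: 60.5
```

>>> {"name": "move_arm", "arguments": {
  "increments": [
    {"x": 0.3, "y": 0, "z": 0, "rx": 0, "ry": 0, "rz": 0},
    {"x": 0.3, "y": 0, "z": 0, "rx": 0, "ry": 0, "rz": 0},
    {"x": 0, "y": 0, "z": 0, "rx": 0, "ry": 0, "rz": 0}
  ],
  "grip": 0
}}

```text
clock: 18.7
eef_pos: [0.4434, -0.0222, 0.1199]
tool_rot: [-0.112, 0.75, -0.638, -0.132]
ft_force: [0.1, -0.6, -1.1]
gripper_width: 0.0149
grasp_force: 60.5
```

```bash
python3 -c "
from h import *
from plant import r
err(r)"
```

```text
t 18.7 tcp [ 0.4434 -0.0222  0.1199] x [ 0.151 -0.928 -0.342] y [-0.987 -0.161 -0.   ] z [-0.055  0.337 -0.94 ] j [-0.28  0.31 -0.44  0.98  0.31 -2.03] F [ 0.09 -0.56 -1.1 ] T [-0.324 -0.048  0.022] w 0.0149 gf 60.5
err in tool mm [-11.    0.1   0.2] F tool [0.91 0.   0.84] T tool [-0.012  0.328 -0.019]
```

>>> {"name": "move_arm", "arguments": {
  "increments": [
    {"x": 0.4, "y": 0, "z": 0, "rx": 0, "ry": 0, "rz": 0},
    {"x": 0.4, "y": 0, "z": 0, "rx": 0, "ry": 0, "rz": 0},
    {"x": 0.4, "y": 0, "z": 0, "rx": 0, "ry": 0, "rz": 0},
    {"x": 0.4, "y": 0, "z": 0, "rx": 0, "ry": 0, "rz": 0}
  ],
  "grip": 0
}}

```text
clock: 19.1
eef_pos: [0.4458, -0.037, 0.1144]
tool_rot: [-0.112, 0.75, -0.638, -0.132]
ft_force: [-0.2, -0.2, -2.0]
gripper_width: 0.0149
grasp_force: 60.5
```

>>> {"name": "move_arm", "arguments": {
  "increments": [
    {"x": 0.3, "y": 0, "z": 0, "rx": 0, "ry": 0, "rz": 0},
    {"x": 0.3, "y": 0, "z": 0, "rx": 0, "ry": 0, "rz": 0},
    {"x": 0.3, "y": 0, "z": 0, "rx": 0, "ry": 0, "rz": 0}
  ],
  "grip": 0
}}

```text
clock: 19.4
eef_pos: [0.4471, -0.0453, 0.1114]
tool_rot: [-0.112, 0.75, -0.638, -0.132]
ft_force: [0.7, 0.5, -1.8]
gripper_width: 0.0153
grasp_force: 60.5
```

```bash
python3 -c "
from h import *
from plant import r
err(r)"
```

```text
t 19.4 tcp [ 0.4471 -0.0453  0.1114] x [ 0.151 -0.928 -0.342] y [-0.987 -0.161 -0.   ] z [-0.055  0.337 -0.94 ] j [-0.32  0.34 -0.42  0.98  0.31 -2.08] F [ 0.69  0.54 -1.81] T [-0.337 -0.014  0.027] w 0.0153 gf 60.5
err in tool mm [-35.9   0.1   0.2] F tool [ 0.22 -0.76  1.85] T tool [-0.047  0.334 -0.012]
```

>>> {"name": "move_arm", "arguments": {
  "increments": [
    {"x": 0.3, "y": 0, "z": 0, "rx": 0, "ry": 0, "rz": 0},
    {"x": 0.3, "y": 0, "z": 0, "rx": 0, "ry": 0, "rz": 0},
    {"x": 0.3, "y": 0, "z": 0, "rx": 0, "ry": 0, "rz": 0}
  ],
  "grip": 0
}}

```text
clock: 19.7
eef_pos: [0.4485, -0.0536, 0.1083]
tool_rot: [-0.112, 0.75, -0.638, -0.132]
ft_force: [-0.2, 0.4, -1.4]
gripper_width: 0.0152
grasp_force: 60.5
```

>>> {"name": "move_arm", "arguments": {
  "increments": [
    {"x": 0.3, "y": 0, "z": 0, "rx": 0, "ry": 0, "rz": 0},
    {"x": 0.3, "y": 0, "z": 0, "rx": 0, "ry": 0, "rz": 0},
    {"x": 0.3, "y": 0, "z": 0, "rx": 0, "ry": 0, "rz": 0}
  ],
  "grip": 0
}}

```text
clock: 20.0
eef_pos: [0.4498, -0.0619, 0.1052]
tool_rot: [-0.112, 0.75, -0.638, -0.132]
ft_force: [-0.6, 0.0, -1.7]
gripper_width: 0.0146
grasp_force: 60.5
```

```bash
python3 -c "
from h import *
from plant import r
err(r)"
```

```text
t 20.0 tcp [ 0.4498 -0.0619  0.1052] x [ 0.151 -0.928 -0.342] y [-0.987 -0.161 -0.   ] z [-0.055  0.337 -0.94 ] j [-0.35  0.36 -0.41  0.98  0.3  -2.11] F [-0.58  0.02 -1.67] T [-0.295 -0.076 -0.052] w 0.0146 gf 60.5
err in tool mm [-53.9   0.2   0.2] F tool [0.46 0.57 1.61] T tool [0.044 0.304 0.04 ]
```

>>> {"name": "move_arm", "arguments": {
  "increments": [
    {"x": 0.4, "y": 0, "z": 0, "rx": 0, "ry": 0, "rz": 0},
    {"x": 0.4, "y": 0, "z": 0, "rx": 0, "ry": 0, "rz": 0},
    {"x": 0.4, "y": 0, "z": 0, "rx": 0, "ry": 0, "rz": 0},
    {"x": 0.4, "y": 0, "z": 0, "rx": 0, "ry": 0, "rz": 0}
  ],
  "grip": 0
}}

```text
clock: 20.4
eef_pos: [0.4523, -0.0769, 0.0997]
tool_rot: [-0.112, 0.75, -0.638, -0.132]
ft_force: [-0.6, 1.2, -1.9]
gripper_width: 0.0148
grasp_force: 60.5
```

>>> {"name": "move_arm", "arguments": {
  "increments": [
    {"x": 0.5, "y": 0, "z": 0, "rx": 0, "ry": 0, "rz": 0},
    {"x": 0.5, "y": 0, "z": 0, "rx": 0, "ry": 0, "rz": 0},
    {"x": 0.5, "y": 0, "z": 0, "rx": 0, "ry": 0, "rz": 0},
    {"x": 0.5, "y": 0, "z": 0, "rx": 0, "ry": 0, "rz": 0}
  ],
  "grip": 0
}}

```text
clock: 20.8
eef_pos: [0.4554, -0.0955, 0.0929]
tool_rot: [-0.112, 0.75, -0.638, -0.132]
ft_force: [-0.5, -0.1, -1.1]
gripper_width: 0.0149
grasp_force: 60.5
```

```bash
python3 -c "
from h import *
from plant import r
err(r)"
```

```text
t 20.8 tcp [ 0.4554 -0.0955  0.0929] x [ 0.151 -0.928 -0.342] y [-0.987 -0.161 -0.   ] z [-0.055  0.337 -0.94 ] j [-0.41  0.4  -0.38  0.98  0.29 -2.17] F [-0.46 -0.14 -1.08] T [-0.321 -0.06  -0.007] w 0.0149 gf 60.5
err in tool mm [-90.1   0.2   0.2] F tool [0.43 0.48 0.99] T tool [0.009 0.326 0.004]
```

>>> {"name": "move_arm", "arguments": {
  "increments": [
    {"x": 0.5, "y": 0, "z": 0, "rx": 0, "ry": 0, "rz": 0},
    {"x": 0.5, "y": 0, "z": 0, "rx": 0, "ry": 0, "rz": 0},
    {"x": 0.5, "y": 0, "z": 0, "rx": 0, "ry": 0, "rz": 0},
    {"x": 0.4, "y": 0, "z": 0, "rx": 0, "ry": 0, "rz": 0},
    {"x": 0.2, "y": 0, "z": 0, "rx": 0, "ry": 0, "rz": 0}
  ],
  "grip": 0
}}

```text
clock: 21.3
eef_pos: [0.4585, -0.115, 0.0857]
tool_rot: [-0.112, 0.75, -0.638, -0.132]
ft_force: [-0.5, 0.2, -0.5]
gripper_width: 0.0149
grasp_force: 60.5
```

>>> {"name": "move_arm", "arguments": {
  "increments": [
    {"x": 0.15, "y": 0, "z": 0, "rx": 0, "ry": 0, "rz": 0},
    {"x": 0.15, "y": 0, "z": 0, "rx": 0, "ry": 0, "rz": 0},
    {"x": 0.15, "y": 0, "z": 0, "rx": 0, "ry": 0, "rz": 0},
    {"x": 0, "y": 0, "z": 0, "rx": 0, "ry": 0, "rz": 0}
  ],
  "grip": 0
}}

```text
clock: 21.7
eef_pos: [0.4591, -0.1188, 0.0843]
tool_rot: [-0.112, 0.75, -0.638, -0.132]
ft_force: [-0.8, -0.3, -1.2]
gripper_width: 0.0148
grasp_force: 60.5
```

```bash
python3 -c "
from h import *
from plant import r
err(r)"
```

```text
t 21.7 tcp [ 0.4591 -0.1188  0.0843] x [ 0.151 -0.928 -0.342] y [-0.987 -0.161 -0.   ] z [-0.055  0.337 -0.94 ] j [-0.44  0.43 -0.35  0.99  0.28 -2.21] F [-0.76 -0.28 -1.25] T [-0.33  -0.085  0.001] w 0.0148 gf 60.5
err in tool mm [-115.2    0.2    0.2] F tool [0.57 0.8  1.12] T tool [ 0.029  0.339 -0.011]
```

>>> {"name": "move_arm", "arguments": {
  "increments": [
    {"x": 0.1, "y": 0, "z": 0, "rx": 0, "ry": 0, "rz": 0},
    {"x": 0.1, "y": 0, "z": 0, "rx": 0, "ry": 0, "rz": 0},
    {"x": 0.1, "y": 0, "z": 0, "rx": 0, "ry": 0, "rz": 0},
    {"x": 0, "y": 0, "z": 0, "rx": 0, "ry": 0, "rz": 0}
  ],
  "grip": 0
}}

```text
clock: 22.1
eef_pos: [0.4596, -0.1216, 0.0832]
tool_rot: [-0.112, 0.75, -0.638, -0.132]
ft_force: [-0.7, 0.1, -1.4]
gripper_width: 0.0154
grasp_force: 60.5
```

>>> {"name": "move_arm", "arguments": {
  "increments": [
    {"x": 0.05, "y": 0, "z": 0, "rx": 0, "ry": 0, "rz": 0},
    {"x": 0.05, "y": 0, "z": 0, "rx": 0, "ry": 0, "rz": 0},
    {"x": 0, "y": 0, "z": 0, "rx": 0, "ry": 0, "rz": 0}
  ],
  "grip": 0
}}

```text
clock: 22.4
eef_pos: [0.4598, -0.1225, 0.0829]
tool_rot: [-0.112, 0.75, -0.638, -0.132]
ft_force: [-0.1, -0.3, -2.9]
gripper_width: 0.0147
grasp_force: 60.5
```

```bash
python3 -c "
from h import *
from plant import r
err(r)"
```

```text
t 22.4 tcp [ 0.4598 -0.1225  0.0829] x [ 0.151 -0.928 -0.342] y [-0.987 -0.161 -0.   ] z [-0.055  0.337 -0.94 ] j [-0.45  0.44 -0.35  0.99  0.28 -2.21] F [-0.13 -0.34 -2.89] T [-0.39  -0.134 -0.01 ] w 0.0147 gf 60.5
err in tool mm [-119.2    0.2    0.2] F tool [1.28 0.18 2.61] T tool [ 0.069  0.407 -0.014]
```

>>> {"name": "move_arm", "arguments": {
  "increments": [
    {"x": 0, "y": 0, "z": -0.2, "rx": 0, "ry": 0, "rz": 0},
    {"x": 0, "y": 0, "z": -0.3, "rx": 0, "ry": 0, "rz": 0},
    {"x": 0, "y": 0, "z": -0.5, "rx": 0, "ry": 0, "rz": 0},
    {"x": 0, "y": 0, "z": -0.5, "rx": 0, "ry": 0, "rz": 0},
    {"x": 0, "y": 0, "z": 0, "rx": 0, "ry": 0, "rz": 0}
  ],
  "grip": 0
}}

```text
clock: 22.9
eef_pos: [0.4609, -0.1278, 0.0978]
tool_rot: [-0.113, 0.75, -0.638, -0.132]
ft_force: [0.4, 1.0, -1.7]
gripper_width: 0.015
grasp_force: 60.3
```

```bash
python3 -c "
from h import *
from plant import r
err(r)"
```

```text
t 22.9 tcp [ 0.4609 -0.1278  0.0978] x [ 0.151 -0.928 -0.341] y [-0.987 -0.161 -0.001] z [-0.054  0.337 -0.94 ] j [-0.46  0.42 -0.32  1.03  0.28 -2.22] F [ 0.37  1.01 -1.7 ] T [-0.194 -0.023  0.028] w 0.015 gf 60.3
err in tool mm [-119.2    0.5   16. ] F tool [-0.31 -0.52  1.92] T tool [-0.017  0.195 -0.023]
```

>>> {"name": "move_arm", "arguments": {
  "increments": [
    {"x": 0, "y": 0, "z": -0.5, "rx": 0, "ry": 0, "rz": 0},
    {"x": 0, "y": 0, "z": -0.6, "rx": 0, "ry": 0, "rz": 0},
    {"x": 0, "y": 0, "z": -0.6, "rx": 0, "ry": 0, "rz": 0},
    {"x": 0, "y": 0, "z": -0.5, "rx": 0, "ry": 0, "rz": 0},
    {"x": 0, "y": 0, "z": 0, "rx": 0, "ry": 0, "rz": 0},
    {"x": -0.1, "y": 0, "z": 0.93, "rx": 0, "ry": 4, "rz": 0},
    {"x": -0.1, "y": 0, "z": 0.93, "rx": 0, "ry": 4, "rz": 0},
    {"x": -0.1, "y": 0, "z": 0.93, "rx": 0, "ry": 4, "rz": 0},
    {"x": 0, "y": 0, "z": 0, "rx": 0, "ry": 0, "rz": 0}
  ],
  "grip": 0
}}

```text
clock: 23.8
eef_pos: [0.4581, -0.1222, 0.0912]
tool_rot: [-0.045, 0.761, -0.645, -0.054]
ft_force: [0.2, -0.8, -3.4]
gripper_width: 0.0147
grasp_force: 60.2
```

```bash
python3 -c "
from h import *
from plant import r
err(r)"
```

```text
t 23.8 tcp [ 0.4581 -0.1222  0.0912] x [ 0.162 -0.977 -0.141] y [-0.986 -0.164  0.002] z [-0.025  0.138 -0.99 ] j [-0.34  0.33 -0.44  0.87  0.12 -2.08] F [ 0.2  -0.81 -3.43] T [ 0.088  0.069 -0.005] w 0.0147 gf 60.2
err in tool mm [-115.    -1.2   20.5] F tool [ 1.31 -0.07  3.28] T tool [-0.053 -0.098  0.013]
```

>>> {"name": "move_arm", "arguments": {
  "increments": [
    {"x": -0.1, "y": 0, "z": 0.9, "rx": 0, "ry": 4, "rz": 0},
    {"x": -0.1, "y": 0, "z": 0.9, "rx": 0, "ry": 4, "rz": 0},
    {"x": -0.1, "y": 0, "z": 0.7, "rx": 0, "ry": 3, "rz": 0},
    {"x": 0, "y": 0, "z": -0.5, "rx": 0, "ry": 0, "rz": 0},
    {"x": 0, "y": 0, "z": -1, "rx": 0, "ry": 0, "rz": 0},
    {"x": 0, "y": 0, "z": -1.5, "rx": 0, "ry": 0, "rz": 0},
    {"x": 0, "y": 0, "z": -2, "rx": 0, "ry": 0, "rz": 0},
    {"x": 0, "y": 0, "z": -2, "rx": 0, "ry": 0, "rz": 0},
    {"x": 0, "y": 0, "z": -2, "rx": 0, "ry": 0, "rz": 0},
    {"x": 0, "y": 0, "z": -2, "rx": 0, "ry": 0, "rz": 0},
    {"x": 0, "y": 0, "z": -2, "rx": 0, "ry": 0, "rz": 0},
    {"x": 0, "y": 0, "z": -1, "rx": 0, "ry": 0, "rz": 0},
    {"x": 0, "y": 0, "z": 0, "rx": 0, "ry": 0, "rz": 0},
    {"x": 0, "y": 0, "z": 0, "rx": 0, "ry": 0, "rz": 0}
  ],
  "grip": 0
}}

```text
clock: 25.2
eef_pos: [0.458, -0.1128, 0.2069]
tool_rot: [0.017, 0.761, -0.648, 0.02]
ft_force: [0.1, 0.2, -3.4]
gripper_width: 0.0149
grasp_force: 60.3
```

Run:
```python
from h import *
from plant import r,imaging
import cv2
err(r)
w=wrist(imaging,"w10",("reel_orange","reel_blue"))
p,M=st(r)
# expected pixel rows of points along the spindle, at reel-top height and the colours met there
im=imaging.read_camera("wrist");cv2.imwrite("pics/w10.png",im[:,:,::-1])
hsv=cv2.cvtColor(im,cv2.COLOR_RGB2HSV)
for y in range(10,-125,-5):
    q=proj(w,p+M[:,0]*(.056-y/1000)+M[:,2]*(-.0183-.0355))[0];u,v=q.round().astype(int)
    a=proj(w,p+M[:,0]*(.056-y/1000)-M[:,2]*.0183)[0].round().astype(int)
    print(y,(u,v),hsv[v,u].tolist() if 0<=v<400 else None,"axis",a.tolist(),hsv[a[1],a[0]].tolist() if 0<=a[1]<400 else None)
H=np.array([.4717,.2921,.0567])
plan(r,H+[0,0,.13],frame(.196-np.pi/2,np.radians(-2)),speed=3)
```

```text
t 25.2 tcp [ 0.458  -0.1128  0.2069] x [ 0.16  -0.986  0.052] y [-0.987 -0.16  -0.   ] z [ 0.009 -0.051 -0.999] j [-0.21  0.17 -0.33  1.06 -0.05 -1.94] F [ 0.13  0.16 -3.36] T [ 0.259  0.086 -0.003] w 0.0149 gf 60.3
err in tool mm [-1.132e+02  1.000e-01  1.481e+02] F tool [-0.31 -0.15  3.35] T tool [-0.044 -0.269  0.001]
reel_orange [([453, 157], 0.92), ([319, 128], 0.76), ([432, 64], 0.73), ([162, 34], 0.55)]
reel_blue [([319, 27], 0.71)]
t 25.35 tcp [ 0.4572 -0.1124  0.2058] x [ 0.161 -0.986  0.052] y [-0.987 -0.161  0.002] z [ 0.006 -0.051 -0.999] j [-0.21  0.17 -0.33  1.06 -0.05 -1.94] F [-0.38 -0.04 -3.82] T [0.308 0.126 0.012] w 0.015 gf 60.3
10 (np.int64(320), np.int64(219)) [50, 17, 90] axis [320, 187] [2, 240, 100]
5 (np.int64(320), np.int64(203)) [42, 14, 88] axis [320, 176] [13, 255, 129]
0 (np.int64(320), np.int64(188)) [1, 240, 101] axis [320, 164] [13, 255, 98]
-5 (np.int64(320), np.int64(172)) [13, 255, 127] axis [320, 152] [13, 255, 128]
-10 (np.int64(320), np.int64(155)) [13, 255, 128] axis [320, 140] [13, 255, 128]
-15 (np.int64(320), np.int64(138)) [13, 255, 129] a
[... 1156 characters left out ...]
[320, -55] None
-100 (np.int64(320), np.int64(-112)) None axis [320, -64] None
-105 (np.int64(320), np.int64(-122)) None axis [320, -73] None
-110 (np.int64(320), np.int64(-131)) None axis [320, -82] None
-115 (np.int64(320), np.int64(-140)) None axis [320, -90] None
-120 (np.int64(320), np.int64(-149)) None axis [320, -98] None
t 25.4 tcp [ 0.4573 -0.1123  0.2059] x [ 0.161 -0.986  0.052] y [-0.987 -0.161  0.002] z [ 0.006 -0.051 -0.999] j [-0.21  0.17 -0.33  1.06 -0.05 -1.94] F [ 0.87  0.25 -4.12] T [ 0.276  0.049 -0.011] w 0.0151 gf 60.3
rows 14 {'x': np.float64(-2.83), 'y': np.float64(-0.62), 'z': np.float64(0.01), 'rx': np.float64(0.01), 'ry': np.float64(-0.07), 'rz': np.float64(-0.14)}
```

Run:
```python
from h import *
from plant import r
plan(r,np.array([.4717,.2921,.0567+.17]),frame(.1965-np.pi/2),speed=3)
```

```text
t 25.4 tcp [ 0.4573 -0.1123  0.2059] x [ 0.161 -0.986  0.052] y [-0.987 -0.161  0.002] z [ 0.006 -0.051 -0.999] j [-0.21  0.17 -0.33  1.06 -0.05 -1.94] F [ 0.87  0.25 -4.12] T [ 0.276  0.049 -0.011] w 0.0151 gf 60.3
rows 14 {'x': np.float64(-2.82), 'y': np.float64(-0.62), 'z': np.float64(-0.22), 'rx': np.float64(0.01), 'ry': np.float64(-0.21), 'rz': np.float64(-0.14)}
```

>>> {"name": "move_arm", "arguments": {
  "increments": [
    {"x": -1, "y": -0.2, "z": -0.3, "rx": 0, "ry": 0, "rz": 0},
    {"x": -1.82, "y": -0.42, "z": -0.3, "rx": 0.01, "ry": -0.21, "rz": -0.14},
    {"x": -2.82, "y": -0.62, "z": -0.25, "rx": 0.01, "ry": -0.21, "rz": -0.14},
    {"x": -2.82, "y": -0.62, "z": -0.25, "rx": 0.01, "ry": -0.21, "rz": -0.14},
    {"x": -2.82, "y": -0.62, "z": -0.25, "rx": 0.01, "ry": -0.21, "rz": -0.14},
    {"x": -2.82, "y": -0.62, "z": -0.25, "rx": 0.01, "ry": -0.21, "rz": -0.14},
    {"x": -2.82, "y": -0.62, "z": -0.2, "rx": 0.01, "ry": -0.21, "rz": -0.14},
    {"x": -2.82, "y": -0.62, "z": -0.2, "rx": 0.01, "ry": -0.21, "rz": -0.14},
    {"x": -2.82, "y": -0.62, "z": -0.2, "rx": 0.01, "ry": -0.21, "rz": -0.14},
    {"x": -2.82, "y": -0.62, "z": -0.2, "rx": 0.01, "ry": -0.21, "rz": -0.14},
    {"x": -2.82, "y": -0.62, "z": -0.2, "rx": 0.01, "ry": -0.21, "rz": -0.14},
    {"x": -2.82, "y": -0.62, "z": -0.2, "rx": 0.01, "ry": -0.21, "rz": -0.14},
    {"x": -2.82, "y": -0.62, "z": -0.15, "rx": 0.01, "ry": -0.21, "rz": -0.14},
    {"x": -2.82, "y": -0.62, "z": -0.1, "rx": 0.01, "ry": -0.21, "rz": -0.14},
    {"x": -1.8, "y": -0.4, "z": 0, "rx": 0, "ry": -0.21, "rz": -0.14},
    {"x": -1, "y": -0.2, "z": 0, "rx": 0, "ry": 0, "rz": 0},
    {"x": 0, "y": 0, "z": 0, "rx": 0, "ry": 0, "rz": 0},
    {"x": 0, "y": 0, "z": 0, "rx": 0, "ry": 0, "rz": 0}
  ],
  "grip": 0
}}

```text
clock: 27.2
eef_pos: [0.4731, 0.2913, 0.2258]
tool_rot: [0.001, 0.773, -0.635, 0.001]
ft_force: [1.0, -0.7, -3.4]
gripper_width: 0.0153
grasp_force: 60.3
```

```bash
cat >> h.py <<'E'
def chk(r,imaging,n):
    import cv2
    p,M=st(r);w=imaging.camera_info("wrist");w["fish"]=1
    im=imaging.read_camera("wrist");cv2.imwrite(f"pics/{n}.png",im[:,:,::-1]);hsv=cv2.cvtColor(im,cv2.COLOR_RGB2HSV)
    s=''
    for y in np.arange(8,-62,-1):
        u,v=proj(w,p+M[:,0]*(.056-y/1000)+M[:,2]*(-.0183-.0355))[0].round().astype(int)
        h,a,b=hsv[v,u] if 0<=v<400 else (0,0,255);s+='K' if b<50 and a<120 else 'B' if 95<h<130 and a>100 else 'r' if h<6 and a>150 else 'o' if h<18 and a>150 else '.'
    print("from y=+8:",s)
E
python3 - <<'E'
from h import *
from plant import r,imaging
chk(r,imaging,"w11")
plan(r,np.array([.4717,.2921,.0567+.05]),frame(.1965-np.pi/2),speed=1)
E
```

```text
t 27.2 tcp [0.4731 0.2913 0.2258] x [ 0.194 -0.981  0.003] y [-0.981 -0.194 -0.001] z [ 0.001 -0.002 -1.   ] j [ 0.55  0.31 -0.07  1.18 -0.   -1.21] F [ 1.03 -0.72 -3.44] T [ 0.227  0.084 -0.002] w 0.0153 gf 60.3
from y=+8: .......rrrooooooooooooooooooooooooooooooooooKKKKKKBBBBBBBBBBBBBB......
t 27.25 tcp [0.4732 0.291  0.2259] x [ 0.194 -0.981  0.002] y [-0.981 -0.194 -0.001] z [ 0.001 -0.002 -1.   ] j [ 0.55  0.31 -0.07  1.18 -0.   -1.21] F [ 0.54 -0.17 -2.19] T [0.227 0.007 0.039] w 0.0147 gf 60.3
rows 12 {'x': np.float64(-0.01), 'y': np.float64(0.01), 'z': np.float64(0.99), 'rx': np.float64(-0.0), 'ry': np.float64(-0.01), 'rz': np.float64(-0.01)}
```

>>> {"name": "move_arm", "arguments": {
  "increments": [
    {"x": -0.02, "y": 0.02, "z": 0.5, "rx": 0, "ry": 0, "rz": 0},
    {"x": -0.02, "y": 0.02, "z": 1, "rx": 0, "ry": 0, "rz": 0},
    {"x": -0.02, "y": 0.02, "z": 1.5, "rx": 0, "ry": 0, "rz": 0},
    {"x": -0.02, "y": 0.02, "z": 1.5, "rx": 0, "ry": 0, "rz": 0},
    {"x": -0.02, "y": 0.02, "z": 1.5, "rx": 0, "ry": 0, "rz": 0},
    {"x": -0.02, "y": 0.02, "z": 1.5, "rx": 0, "ry": 0, "rz": 0},
    {"x": 0, "y": 0, "z": 1.5, "rx": 0, "ry": 0, "rz": 0},
    {"x": 0, "y": 0, "z": 1, "rx": 0, "ry": 0, "rz": 0},
    {"x": 0, "y": 0, "z": 1, "rx": 0, "ry": 0, "rz": 0},
    {"x": 0, "y": 0, "z": 0.8, "rx": 0, "ry": 0, "rz": 0},
    {"x": 0, "y": 0, "z": 0.3, "rx": 0, "ry": 0, "rz": 0},
    {"x": 0, "y": 0, "z": 0, "rx": 0, "ry": 0, "rz": 0},
    {"x": 0, "y": 0, "z": 0, "rx": 0, "ry": 0, "rz": 0}
  ],
  "grip": 0
}}

```text
clock: 28.55
eef_pos: [0.4726, 0.2931, 0.1055]
tool_rot: [-0.001, 0.773, -0.635, 0.001]
ft_force: [1.1, -0.9, -2.8]
gripper_width: 0.0151
grasp_force: 60.3
```

Run:
```python
from h import *
from plant import r,imaging
chk(r,imaging,"w12")
plan(r,np.array([.4717,.2921,.0567]),frame(.1965-np.pi/2),speed=.5)
```

```text
t 28.55 tcp [0.4726 0.2931 0.1055] x [ 0.195 -0.981  0.001] y [-0.981 -0.195 -0.002] z [ 0.003 -0.001 -1.   ] j [ 0.56  0.39 -0.29  0.89 -0.   -1.21] F [ 1.07 -0.95 -2.81] T [0.223 0.023 0.   ] w 0.0151 gf 60.3
from y=+8: .......rrrooooooooooooooooooooooooooooooooooKKKKKKBBBBBBBBBBBBBB......
t 28.6 tcp [0.4727 0.2932 0.1057] x [ 0.195 -0.981  0.001] y [-0.981 -0.195 -0.003] z [ 0.003 -0.    -1.   ] j [ 0.56  0.39 -0.29  0.89 -0.   -1.21] F [ 0.93 -0.34 -2.84] T [0.218 0.147 0.016] w 0.0151 gf 60.3
rows 10 {'x': np.float64(0.01), 'y': np.float64(0.01), 'z': np.float64(0.49), 'rx': np.float64(-0.02), 'ry': np.float64(-0.01), 'rz': np.float64(-0.0)}
```

>>> {"name": "move_arm", "arguments": {
  "increments": [
    {"x": 0.02, "y": 0.02, "z": 0.6, "rx": 0, "ry": 0, "rz": 0},
    {"x": 0.02, "y": 0.02, "z": 0.8, "rx": 0, "ry": 0, "rz": 0},
    {"x": 0.02, "y": 0.02, "z": 0.8, "rx": 0, "ry": 0, "rz": 0},
    {"x": 0.02, "y": 0.02, "z": 0.6, "rx": 0, "ry": 0, "rz": 0},
    {"x": 0, "y": 0, "z": 0.5, "rx": 0, "ry": 0, "rz": 0},
    {"x": 0, "y": 0, "z": 0.4, "rx": 0, "ry": 0, "rz": 0},
    {"x": 0, "y": 0, "z": 0.3, "rx": 0, "ry": 0, "rz": 0},
    {"x": 0, "y": 0, "z": 0, "rx": 0, "ry": 0, "rz": 0}
  ],
  "grip": 0
}}

```text
clock: 29.4
eef_pos: [0.4714, 0.2918, 0.0646]
tool_rot: [0.0, 0.773, -0.635, 0.001]
ft_force: [0.5, 0.3, -2.5]
gripper_width: 0.0147
grasp_force: 60.3
```

Run:
```python
from h import *
from plant import r,imaging
plan(r,np.array([.4717,.2921,.0567]),frame(.1965-np.pi/2),speed=.2)
```

```text
t 29.4 tcp [0.4714 0.2918 0.0646] x [ 0.195 -0.981  0.002] y [-0.981 -0.195 -0.001] z [ 0.001 -0.001 -1.   ] j [ 0.56  0.43 -0.35  0.79 -0.   -1.21] F [ 0.49  0.28 -2.5 ] T [0.231 0.043 0.047] w 0.0147 gf 60.3
rows 4 {'x': np.float64(-0.01), 'y': np.float64(-0.01), 'z': np.float64(0.2), 'rx': np.float64(-0.01), 'ry': np.float64(-0.02), 'rz': np.float64(-0.01)}
```

>>> {"name": "move_arm", "arguments": {
  "increments": [
    {"x": 0, "y": 0, "z": 0.3, "rx": 0, "ry": 0, "rz": 0},
    {"x": 0, "y": 0, "z": 0.2, "rx": 0, "ry": 0, "rz": 0},
    {"x": 0, "y": 0, "z": 0.15, "rx": 0, "ry": 0, "rz": 0},
    {"x": 0, "y": 0, "z": 0.1, "rx": 0, "ry": 0, "rz": 0},
    {"x": 0, "y": 0, "z": 0, "rx": 0, "ry": 0, "rz": 0}
  ],
  "grip": 0
}}

```text
clock: 29.9
eef_pos: [0.4717, 0.2919, 0.0575]
tool_rot: [-0.0, 0.773, -0.635, 0.001]
ft_force: [0.0, -0.2, -2.6]
gripper_width: 0.0148
grasp_force: 60.3
```

Run:
```python
from h import *
from plant import r,imaging
plan(r,np.array([.4717,.2921,.0567]),frame(.1965-np.pi/2),speed=.2)
```

```text
t 29.9 tcp [0.4717 0.2919 0.0575] x [ 0.195 -0.981  0.001] y [-0.981 -0.195 -0.001] z [ 0.002 -0.001 -1.   ] j [ 0.56  0.44 -0.36  0.78 -0.   -1.21] F [ 0.03 -0.24 -2.57] T [ 0.162  0.041 -0.038] w 0.0148 gf 60.3
rows 1 {'x': np.float64(-0.02), 'y': np.float64(-0.01), 'z': np.float64(0.08), 'rx': np.float64(-0.09), 'ry': np.float64(-0.08), 'rz': np.float64(-0.03)}
```

>>> {"name": "move_arm", "arguments": {
  "increments": [
    {"x": 0, "y": 0, "z": 0.1, "rx": 0, "ry": 0, "rz": 0},
    {"x": 0, "y": 0, "z": 0.05, "rx": 0, "ry": 0, "rz": 0},
    {"x": 0, "y": 0, "z": 0, "rx": 0, "ry": 0, "rz": 0}
  ],
  "grip": 0
}}

```text
clock: 30.2
eef_pos: [0.4719, 0.292, 0.0567]
tool_rot: [-0.0, 0.773, -0.635, 0.001]
ft_force: [-2.0, 0.4, 3.5]
gripper_width: 0.0149
grasp_force: 61.2
```

Run:
```python
from h import *
from plant import r,imaging
plan(r,np.array([.4717,.2921,.0567]),frame(.1965-np.pi/2),speed=.2)
```

```text
t 30.2 tcp [0.4719 0.292  0.0567] x [ 0.195 -0.981  0.001] y [-0.981 -0.195 -0.002] z [ 0.002 -0.001 -1.   ] j [ 0.56  0.44 -0.36  0.77 -0.   -1.21] F [-1.99  0.42  3.47] T [-0.126  0.366  0.017] w 0.0149 gf 61.2
rows 1 {'x': np.float64(-0.02), 'y': np.float64(0.01), 'z': np.float64(0.0), 'rx': np.float64(-0.13), 'ry': np.float64(-0.07), 'rz': np.float64(-0.03)}
```

>>> {"name": "move_arm", "arguments": {
  "increments": [
    {"x": 0, "y": 0, "z": 0, "rx": 0, "ry": 0, "rz": 0},
    {"x": 0, "y": 0, "z": 0, "rx": 0, "ry": 0, "rz": 0},
    {"x": 0, "y": 0, "z": 0, "rx": 0, "ry": 0, "rz": 0},
    {"x": 0, "y": 0, "z": 0, "rx": 0, "ry": 0, "rz": 0},
    {"x": 0, "y": 0, "z": 0, "rx": 0, "ry": 0, "rz": 0},
    {"x": 0, "y": 0, "z": 0, "rx": 0, "ry": 0, "rz": 0}
  ],
  "grip": 100
}}

```text
clock: 30.8
eef_pos: [0.4717, 0.2919, 0.056]
tool_rot: [-0.0, 0.773, -0.635, 0.001]
ft_force: [0.3, 1.5, 0.2]
gripper_width: 0.0854
grasp_force: 0.0
```

>>> {"name": "move_arm", "arguments": {
  "increments": [
    {"x": 0, "y": 0, "z": -1, "rx": 0, "ry": 0, "rz": 0},
    {"x": 0, "y": 0, "z": -2, "rx": 0, "ry": 0, "rz": 0},
    {"x": 0, "y": 0, "z": -3, "rx": 0, "ry": 0, "rz": 0},
    {"x": 0, "y": 0, "z": -4, "rx": 0, "ry": 0, "rz": 0},
    {"x": 0, "y": 0, "z": -4, "rx": 0, "ry": 0, "rz": 0},
    {"x": 0, "y": 0, "z": -4, "rx": 0, "ry": 0, "rz": 0},
    {"x": 0, "y": 0, "z": -2, "rx": 0, "ry": 0, "rz": 0},
    {"x": 0, "y": 0, "z": 0, "rx": 0, "ry": 0, "rz": 0},
    {"x": 0, "y": 0, "z": 0, "rx": 0, "ry": 0, "rz": 0}
  ],
  "grip": 100
}}

```text
clock: 31.7
eef_pos: [0.4714, 0.2921, 0.2564]
tool_rot: [-0.001, 0.773, -0.635, 0.001]
ft_force: [0.1, -0.4, -0.3]
gripper_width: 0.0851
grasp_force: 0.0
```

```bash
cat >> h.py <<'E'
MR=frame(.1965-np.pi/2)
def rw(x,y,z):
    c,s=np.cos(.1965),np.sin(.1965);return np.array([.4717+c*x-s*(y-.0988),.2921+s*x+c*(y-.0988),z])
def rl(P):
    c,s=np.cos(.1965),np.sin(.1965);d=P-[.4717,.2921,0];return np.array([c*d[0]+s*d[1],-s*d[0]+c*d[1]+.0988,P[2]])
E
python3 - <<'E'
from h import *
from plant import r,imaging
import cv2
w=wrist(imaging,"w13",("keeper_ball","spindle"))
p,M=st(r);hsv=cv2.cvtColor(cv2.imread("pics/w13.png"),cv2.COLOR_BGR2HSV)
# along the spindle top line (rod/handle/collar/reels) at their heights
def ln(xo,z,ys):
    s=''
    for y in ys:
        u,v=proj(w,rw(xo,y/1000,z))[0].round().astype(int)
        if not(0<=v<400 and 0<=u<640): s+='?';continue
        h,a,b=hsv[v,u];s+='K' if b<50 and a<120 else 'B' if 95<h<130 and a>100 else 'r' if h<6 and a>150 else 'o' if h<18 and a>150 else 'G' if 50<h<95 and a>80 else '.'
    return s
print("z.083",ln(0,.083,range(125,30,-1)));print("z.110",ln(0,.1105,range(50,-60,-1)))
for y in(80,95,110):
    v=[];
    for x in np.arange(-.02,.0201,.001):
        a=proj(w,rw(x,y/1000,.083))[0].round().astype(int);v.append(int(hsv[a[1],a[0],2]))
    print(y,v)
plan(r,rw(.07,-.057,.23),MR,speed=4)
E
```

```text
keeper_ball [([280, 19], 0.66)]
spindle [([318, 148], 0.75)]
t 31.85 tcp [0.4704 0.2915 0.2544] x [ 0.195 -0.981  0.003] y [-0.981 -0.195  0.002] z [-0.001 -0.003 -1.   ] j [ 0.56  0.3  -0.02  1.25 -0.   -1.21] F [ 0.18 -0.84 -0.03] T [-0.034 -0.009  0.024] w 0.0856 gf 0.0
z.083 ...........................................................................rrrrrroooooooooooooo
z.110 ...rrrrrooooooooooooooooooooooooooooooooooooKKKKKBBBBBBBBBBBBBBBBBBBBBBBBBBBBBBBBBBBB.........................
80 [188, 188, 189, 189, 189, 189, 189, 187, 187, 186, 186, 176, 140, 79, 71, 70, 71, 71, 71, 69, 70, 71, 71, 70, 71, 72, 71, 72, 81, 93, 91, 90, 91, 89, 87, 87, 89, 114, 170, 184, 183]
95 [186, 190, 190, 188, 188, 188, 189, 190, 191, 190, 180, 180, 139, 78, 72, 69, 70, 70, 72, 70, 71, 72, 70, 70, 70, 71, 69, 111, 157, 185, 183, 183, 180, 181, 182, 182, 179, 179, 178, 177, 178]
110 [170, 174, 180, 187, 191, 190, 188, 187, 189, 191, 187, 165, 79, 79, 71, 70, 71, 71, 70, 71, 71, 72, 71, 71, 70, 70, 67, 110, 156, 156, 185, 184, 182, 181, 180, 180, 181, 182, 180, 179, 179]
t 31.85 tcp [0.4704 0.2915 0.2544] x [ 0.195 -0.981  0.003] y [-0.981 -0.195  0.002] z [-0.001 -0.003 -1.   ] j [ 0.56  0.3  -0.02  1.25 -0.   -1.21] F [ 0.18 -0.84 -0.03] T [-0.034 -0.009  0.024] w 0.0856 gf 0.0
rows 5 {'x': np.float64(3.11), 'y': np.float64(-1.43), 'z': np.float64(0.49), 'rx': np.float64(0.02), 'ry': np.float64(-0.03), 'rz': np.float64(-0.01)}
```

>>> {"name": "move_arm", "arguments": {
  "increments": [
    {"x": 3.11, "y": -1.43, "z": 0.3, "rx": 0, "ry": 0, "rz": 0},
    {"x": 3.11, "y": -1.43, "z": 0.3, "rx": 0, "ry": 0, "rz": 0},
    {"x": 3.11, "y": -1.43, "z": 0.3, "rx": 0, "ry": 0, "rz": 0},
    {"x": 3.11, "y": -1.43, "z": 0.3, "rx": 0, "ry": 0, "rz": 0},
    {"x": 3.11, "y": -1.43, "z": 0.3, "rx": 0, "ry": 0, "rz": 0},
    {"x": 0, "y": 0, "z": 0, "rx": 0, "ry": 0, "rz": 0},
    {"x": 0, "y": 0, "z": 0, "rx": 0, "ry": 0, "rz": 0},
    {"x": 0, "y": 0, "z": 0, "rx": 0, "ry": 0, "rz": 0}
  ],
  "grip": 0
}}

```text
clock: 32.65
eef_pos: [0.5708, 0.1539, 0.2406]
tool_rot: [0.001, 0.773, -0.634, 0.0]
ft_force: [-0.2, 0.1, -0.6]
gripper_width: -0.0
grasp_force: 0.0
```

Run:
```python
from h import *
from plant import r,imaging
p,M=st(r);print("local",rl(p).round(4));w=wrist(imaging,"w14",("keeper_ball",))
print("pred ball",proj(w,[.5329,.1495,.1618]))
plan(r,rw(.07,-.057,.155),MR,speed=1.5)
```

```text
t 32.65 tcp [0.5708 0.1539 0.2406] x [ 0.195 -0.981  0.001] y [-0.981 -0.195  0.001] z [-0.    -0.001 -1.   ] j [ 0.26  0.37  0.05  1.25 -0.   -1.5 ] F [-0.18  0.1  -0.56] T [-0.007 -0.059  0.011] w -0.0 gf 0.0
local [ 0.0702 -0.0561  0.2406]
keeper_ball [([389, 224], 0.42)]
pred ball [[367.99208195 213.82909008]]
t 32.75 tcp [0.571  0.1544 0.2412] x [ 0.196 -0.981  0.001] y [-0.981 -0.196 -0.001] z [ 0.001 -0.001 -1.   ] j [ 0.26  0.37  0.05  1.25 -0.   -1.5 ] F [-0.46 -1.24  0.94] T [-0.001  0.042 -0.016] w 0.0003 gf 0.0
rows 6 {'x': np.float64(0.02), 'y': np.float64(0.01), 'z': np.float64(1.44), 'rx': np.float64(-0.01), 'ry': np.float64(-0.01), 'rz': np.float64(0.01)}
```

Run:
```python
from h import *
import cv2
hsv=cv2.cvtColor(cv2.imread("pics/w14.png"),cv2.COLOR_BGR2HSV)
m=(((hsv[:,:,0]<5)|(hsv[:,:,0]>174))&(hsv[:,:,1]>150)&(hsv[:,:,2]>60)).astype(np.uint8)
n,l,s,c=cv2.connectedComponentsWithStats(m)
for i in range(1,n):
    if s[i,4]>25: print(s[i],c[i].round(1),onz(load("w14"),c[i],.1618).round(4))
```

```text
[357 204  22  22 378] [367.9 214.5] [0.5329 0.1501]
[282 227  13  14 158] [287.9 233.8] [0.5907 0.1781]
[608 263  32  18 158] [625.3 272.3] [0.1427 0.166 ]
[595 274  35  52 411] [610.  313.3] [0.1211 0.2336]
[631 312   9  14  26] [635.3 318.8] [0.0014 0.2497]
```

>>> {"name": "move_arm", "arguments": {
  "increments": [
    {"x": 0, "y": 0, "z": 1.5, "rx": 0, "ry": 0, "rz": 0},
    {"x": 0, "y": 0, "z": 2, "rx": 0, "ry": 0, "rz": 0},
    {"x": 0, "y": 0, "z": 2, "rx": 0, "ry": 0, "rz": 0},
    {"x": 0, "y": 0, "z": 2, "rx": 0, "ry": 0, "rz": 0},
    {"x": 0, "y": 0, "z": 1.1, "rx": 0, "ry": 0, "rz": 0},
    {"x": 0, "y": 0.5, "z": 0, "rx": 0, "ry": 0, "rz": 0},
    {"x": 0, "y": 0.7, "z": 0, "rx": 0, "ry": 0, "rz": 0},
    {"x": 0, "y": 0.7, "z": 0, "rx": 0, "ry": 0, "rz": 0},
    {"x": 0, "y": 0.7, "z": 0, "rx": 0, "ry": 0, "rz": 0},
    {"x": 0, "y": 0.7, "z": 0, "rx": 0, "ry": 0, "rz": 0},
    {"x": 0, "y": 0.7, "z": 0.1, "rx": 0, "ry": 0, "rz": 0},
    {"x": 0, "y": 0.7, "z": 0.2, "rx": 0, "ry": 0, "rz": 0},
    {"x": 0, "y": 0.7, "z": 0.3, "rx": 0, "ry": 0, "rz": 0},
    {"x": 0, "y": 0.7, "z": 0.4, "rx": 0, "ry": 0, "rz": 0},
    {"x": 0, "y": 0.7, "z": 0.5, "rx": 0, "ry": 0, "rz": 0},
    {"x": 0, "y": 0, "z": 0, "rx": 0, "ry": 0, "rz": 0}
  ],
  "grip": 0
}}

```text
clock: 34.35
eef_pos: [0.5031, 0.1396, 0.1391]
tool_rot: [0.001, 0.773, -0.635, 0.0]
ft_force: [-0.6, 0.0, -0.7]
gripper_width: 0.0003
grasp_force: 0.0
```

```bash
cat >> h.py <<'E'
def ball(imaging,n):
    import cv2
    for cam in ("wrist","side"):
        i=imaging.camera_info(cam);im=imaging.read_camera(cam);cv2.imwrite(f"pics/{n}{cam}.png",im[:,:,::-1])
        if cam=="wrist": i["fish"]=1
        hsv=cv2.cvtColor(im,cv2.COLOR_RGB2HSV)
        m=(((hsv[:,:,0]<5)|(hsv[:,:,0]>174))&(hsv[:,:,1]>150)&(hsv[:,:,2]>60)).astype(np.uint8)
        k,l,s,c=cv2.connectedComponentsWithStats(m)
        print(cam,[(c[j].round(1).tolist(),int(s[j,4])) for j in range(1,k) if s[j,4]>8])
        for a in (95,80,60,45,30,15,0):
            a_=np.radians(a);print(a,proj(i,rw(.028-.07*np.cos(a_),-.053,.0915+.07*np.sin(a_)))[0].round(0).tolist(),end=' ')
        print()
E
python3 - <<'E'
from h import *
from plant import r,imaging
p,M=st(r);print("local",rl(p).round(4));ball(imaging,"w15")
E
```

```text
t 34.35 tcp [0.5031 0.1396 0.1391] x [ 0.195 -0.981  0.002] y [-0.981 -0.195  0.002] z [-0.001 -0.002 -1.   ] j [ 0.27  0.31 -0.31  0.95 -0.   -1.5 ] F [-0.62  0.05 -0.65] T [ 0.005  0.028 -0.048] w 0.0003 gf 0.0
local [ 0.001  -0.0569  0.1391]
wrist [([176.5, 237.0], 14), ([360.7, 271.4], 707), ([198.5, 281.3], 270), ([616.7, 330.8], 1845)]
95 [249.0, 290.0] 80 [287.0, 290.0] 60 [335.0, 281.0] 45 [361.0, 269.0] 30 [377.0, 256.0] 15 [383.0, 243.0] 0 [382.0, 231.0] 
side [([36.4, 72.9], 10505), ([265.1, 42.9], 2645), ([345.6, 51.1], 3666), ([219.9, 48.4], 5528), ([163.1, 53.1], 352), ([83.5, 49.3], 1059), ([227.0, 108.4], 194), ([259.2, 109.2], 12), ([271.2, 108.2], 15), ([301.8, 159.6], 25), ([325.5, 162.8], 13), ([339.8, 169.5], 30), ([68.0, 199.2], 495), ([59.9, 210.6], 182), ([10.0, 251.6], 602), ([32.1, 222.2], 142), ([343.6, 273.7], 421), ([441.8, 286.8], 347), ([6.9, 314.4], 311)]
95 [317.0, 149.0] 80 [312.0, 151.0] 60 [306.0, 155.0] 45 [301.0, 160.0] 30 [298.0, 166.0] 15 [296.0, 171.0] 0 [296.0, 177.0]
```

>>> {"name": "move_arm", "arguments": {
  "increments": [
    {"x": 0, "y": -0.3, "z": -1, "rx": 0, "ry": 0, "rz": 0},
    {"x": 0, "y": 0, "z": -1.8, "rx": 0, "ry": 0, "rz": 0},
    {"x": 0, "y": 1.5, "z": 0, "rx": 0, "ry": 0, "rz": 0},
    {"x": 0, "y": 1.4, "z": 0, "rx": 0, "ry": 0, "rz": 0},
    {"x": 0, "y": 0, "z": 0, "rx": 0, "ry": 0, "rz": 0},
    {"x": 0, "y": 0.2, "z": 0.8, "rx": 0, "ry": 0, "rz": 0},
    {"x": 0, "y": 0.3, "z": 0.7, "rx": 0, "ry": 0, "rz": 0},
    {"x": 0, "y": 0.3, "z": 0.7, "rx": 0, "ry": 0, "rz": 0},
    {"x": 0, "y": 0.2, "z": 0.8, "rx": 0, "ry": 0, "rz": 0},
    {"x": 0, "y": 0.2, "z": 0.8, "rx": 0, "ry": 0, "rz": 0},
    {"x": 0, "y": 0.2, "z": 0.8, "rx": 0, "ry": 0, "rz": 0},
    {"x": 0, "y": 0.1, "z": 0.7, "rx": 0, "ry": 0, "rz": 0},
    {"x": 0, "y": 0.1, "z": 0.6, "rx": 0, "ry": 0, "rz": 0},
    {"x": 0, "y": 0, "z": 0, "rx": 0, "ry": 0, "rz": 0}
  ],
  "grip": 0
}}

```text
clock: 35.85
eef_pos: [0.4509, 0.1291, 0.1042]
tool_rot: [0.01, 0.773, -0.634, -0.007]
ft_force: [-17.0, -3.7, 2.4]
gripper_width: 0.0002
grasp_force: 6.5
```

Run:
```python
from h import *
from plant import r,imaging
p,M=st(r);print("local",rl(p).round(4));ball(imaging,"w16")
```

```text
t 35.85 tcp [0.4509 0.1291 0.1042] x [ 0.195 -0.981  0.001] y [-0.98  -0.195  0.024] z [-0.024 -0.006 -1.   ] j [ 0.28  0.28 -0.47  0.85  0.   -1.49] F [-16.96  -3.67   2.44] T [-0.493  3.707  0.125] w 0.0002 gf 6.5
local [-0.0522 -0.057   0.1042]
wrist [([89.0, 212.0], 11), ([292.7, 257.5], 203), ([97.5, 253.9], 10), ([126.2, 300.2], 270), ([611.1, 345.8], 2517)]
95 [120.0, 327.0] 80 [156.0, 332.0] 60 [212.0, 324.0] 45 [250.0, 310.0] 30 [278.0, 292.0] 15 [294.0, 273.0] 0 [300.0, 257.0] 
side [([35.8, 73.4], 10383), ([189.6, 2.7], 449), ([338.6, 50.5], 5086), ([219.8, 48.5], 5517), ([160.3, 48.7], 642), ([80.5, 46.2], 703), ([271.2, 62.0], 557), ([227.0, 108.4], 194), ([259.2, 109.2], 12), ([271.2, 108.2], 15), ([325.6, 162.8], 12), ([339.8, 169.5], 30), ([296.7, 176.0], 9), ([67.8, 199.2], 496), ([59.9, 210.6], 182), ([10.1, 251.7], 600), ([32.2, 222.2], 143), ([330.1, 271.4], 229), ([359.4, 276.3], 188), ([441.8, 286.8], 347), ([6.9, 314.4], 311)]
95 [317.0, 149.0] 80 [312.0, 151.0] 60 [306.0, 155.0] 45 [301.0, 160.0] 30 [298.0, 166.0] 15 [296.0, 171.0] 0 [296.0, 177.0]
```

>>> {"name": "move_arm", "arguments": {
  "increments": [
    {"x": 0, "y": 0, "z": -0.7, "rx": 0, "ry": 0, "rz": 0},
    {"x": 0, "y": 0, "z": -1, "rx": 0, "ry": 0, "rz": 0},
    {"x": 0, "y": 0, "z": -1.5, "rx": 0, "ry": 0, "rz": 0},
    {"x": 0, "y": 0, "z": 0, "rx": 0, "ry": 0, "rz": 0},
    {"x": 0, "y": 0, "z": 0, "rx": 0, "ry": 0, "rz": 0}
  ],
  "grip": 0
}}

```text
clock: 36.45
eef_pos: [0.4654, 0.1323, 0.1418]
tool_rot: [-0.001, 0.773, -0.635, 0.002]
ft_force: [0.6, -0.0, -0.2]
gripper_width: 0.0
grasp_force: 0.0
```

Run:
```python
from h import *
from plant import r,imaging
p,M=st(r);print("local",rl(p).round(4));ball(imaging,"w17")
```

```text
t 36.45 tcp [0.4654 0.1323 0.1418] x [ 0.195 -0.981  0.001] y [-0.981 -0.195 -0.004] z [ 0.004 -0.    -1.   ] j [ 0.28  0.25 -0.4   0.92 -0.   -1.49] F [ 0.62 -0.02 -0.15] T [-0.003 -0.076 -0.004] w 0.0 gf 0.0
local [-0.0374 -0.0567  0.1418]
wrist [([325.8, 234.3], 488), ([139.5, 233.0], 10), ([162.5, 275.9], 237), ([610.5, 336.0], 2356)]
95 [179.0, 282.0] 80 [212.0, 283.0] 60 [259.0, 277.0] 45 [289.0, 266.0] 30 [310.0, 254.0] 15 [322.0, 241.0] 0 [326.0, 230.0] 
side [([35.2, 73.7], 10268), ([191.0, 2.7], 554), ([339.0, 50.7], 5011), ([219.9, 48.4], 5525), ([272.3, 56.9], 900), ([158.0, 47.3], 885), ([77.9, 42.9], 436), ([227.0, 108.4], 193), ([259.2, 109.2], 12), ([271.2, 108.2], 15), ([325.6, 162.8], 12), ([339.8, 169.5], 30), ([295.7, 174.9], 24), ([67.9, 199.2], 493), ([59.9, 210.6], 182), ([10.1, 251.7], 599), ([32.2, 222.2], 141), ([343.5, 273.7], 417), ([441.8, 286.7], 346), ([6.9, 314.5], 312)]
95 [317.0, 149.0] 80 [312.0, 151.0] 60 [306.0, 155.0] 45 [301.0, 160.0] 30 [298.0, 166.0] 15 [296.0, 171.0] 0 [296.0, 177.0]
```

>>> {"name": "move_arm", "arguments": {
  "increments": [
    {"x": 0, "y": -0.3, "z": 0.8, "rx": 0, "ry": 0, "rz": 0},
    {"x": 0, "y": 0, "z": 1, "rx": 0, "ry": 0, "rz": 0},
    {"x": 0, "y": 0, "z": 0.8, "rx": 0, "ry": 0, "rz": 0},
    {"x": 0, "y": 0, "z": 0.5, "rx": 0, "ry": 0, "rz": 0},
    {"x": 0, "y": 0, "z": 0.4, "rx": 0, "ry": 0, "rz": 0},
    {"x": 0, "y": 0, "z": 0.3, "rx": 0, "ry": 0, "rz": 0},
    {"x": 0, "y": 0, "z": 0, "rx": 0, "ry": 0, "rz": 0}
  ],
  "grip": 0
}}

```text
clock: 37.25
eef_pos: [0.4669, 0.1324, 0.1029]
tool_rot: [0.0, 0.773, -0.635, 0.001]
ft_force: [-0.0, 0.0, -0.1]
gripper_width: -0.0
grasp_force: 0.0
```

Run:
```python
from h import *
from plant import r,imaging
p,M=st(r);print("local",rl(p).round(4));ball(imaging,"w18")
```

```text
t 37.25 tcp [0.4669 0.1324 0.1029] x [ 0.195 -0.981  0.001] y [-0.981 -0.195 -0.001] z [ 0.001 -0.001 -1.   ] j [ 0.28  0.29 -0.46  0.82 -0.   -1.49] F [-0.    0.01 -0.11] T [0.016 0.009 0.087] w -0.0 gf 0.0
local [-0.0359 -0.0568  0.1029]
wrist [([337.0, 250.7], 65), ([144.2, 300.8], 286), ([617.2, 348.1], 2137)]
95 [149.0, 331.0] 80 [188.0, 336.0] 60 [246.0, 327.0] 45 [284.0, 312.0] 30 [311.0, 293.0] 15 [326.0, 274.0] 0 [329.0, 257.0] 
side [([36.0, 73.3], 10416), ([191.3, 2.6], 437), ([339.8, 50.1], 4846), ([219.9, 48.5], 5521), ([161.0, 49.4], 574), ([272.3, 61.9], 738), ([81.2, 46.8], 782), ([227.0, 108.4], 194), ([259.2, 109.2], 12), ([271.2, 108.2], 15), ([325.6, 162.8], 12), ([339.8, 169.5], 30), ([295.5, 176.6], 22), ([67.8, 199.2], 491), ([60.0, 210.6], 181), ([10.1, 251.6], 601), ([32.2, 222.3], 145), ([343.4, 273.7], 416), ([441.8, 286.7], 345), ([6.9, 314.5], 312)]
95 [317.0, 149.0] 80 [312.0, 151.0] 60 [306.0, 155.0] 45 [301.0, 160.0] 30 [298.0, 166.0] 15 [296.0, 171.0] 0 [296.0, 177.0]
```

>>> {"name": "move_arm", "arguments": {
  "increments": [
    {"x": 0, "y": 0, "z": 0.2, "rx": 0, "ry": 0, "rz": 0},
    {"x": 0, "y": 0, "z": 0.2, "rx": 0, "ry": 0, "rz": 0},
    {"x": 0, "y": 0, "z": 0, "rx": 0, "ry": 0, "rz": 0}
  ],
  "grip": 0
}}

```text
clock: 37.65
eef_pos: [0.4676, 0.1327, 0.1003]
tool_rot: [-0.001, 0.773, -0.635, 0.001]
ft_force: [-0.9, -0.9, 7.5]
gripper_width: -0.0
grasp_force: 3.8
```

>>> {"name": "move_arm", "arguments": {
  "increments": [
    {"x": 0, "y": 0, "z": 0.15, "rx": 0, "ry": 0, "rz": 0},
    {"x": 0, "y": 0, "z": 0, "rx": 0, "ry": 0, "rz": 0}
  ],
  "grip": 0
}}

```text
clock: 37.85
eef_pos: [0.4677, 0.1327, 0.0998]
tool_rot: [-0.001, 0.773, -0.635, 0.002]
ft_force: [-3.8, -0.9, 15.4]
gripper_width: -0.0001
grasp_force: 7.6
```

>>> {"name": "move_arm", "arguments": {
  "increments": [
    {"x": 0, "y": 0, "z": -0.5, "rx": 0, "ry": 0, "rz": 0},
    {"x": 0, "y": 0, "z": -1.5, "rx": 0, "ry": 0, "rz": 0},
    {"x": 0, "y": 0, "z": -3, "rx": 0, "ry": 0, "rz": 0},
    {"x": -2, "y": 0, "z": -4, "rx": 0, "ry": 0, "rz": 0},
    {"x": -3, "y": 0, "z": -4, "rx": 0, "ry": 0, "rz": 0},
    {"x": -4, "y": 0, "z": 0, "rx": 0, "ry": 0, "rz": 0},
    {"x": -3, "y": 0, "z": 0, "rx": 0, "ry": 0, "rz": 0},
    {"x": 0, "y": 0, "z": 0, "rx": 0, "ry": 0, "rz": 0},
    {"x": 0, "y": 0, "z": 0, "rx": 0, "ry": 0, "rz": 0},
    {"x": 0, "y": 0, "z": 0, "rx": 0, "ry": 0, "rz": 0}
  ],
  "grip": 0
}}

```text
clock: 38.85
eef_pos: [0.4433, 0.2495, 0.2272]
tool_rot: [0.0, 0.773, -0.635, 0.001]
ft_force: [-0.0, -0.4, -0.8]
gripper_width: -0.0001
grasp_force: 0.0
```

Run:
```python
from h import *
from plant import r,imaging
import cv2
p,M=st(r);print("local",rl(p).round(4));ball(imaging,"w19")
w=imaging.camera_info("wrist");w["fish"]=1
hsv=cv2.cvtColor(cv2.imread("pics/w19wrist.png"),cv2.COLOR_BGR2HSV)
def ln(xo,z,ys):
    s=''
    for y in ys:
        u,v=proj(w,rw(xo,y/1000,z))[0].round().astype(int)
        if not(0<=v<400 and 0<=u<640): s+='?';continue
        h,a,b=hsv[v,u];s+='K' if b<50 and a<120 else 'B' if 95<h<130 and a>100 else 'r' if h<6 and a>150 else 'o' if h<18 and a>150 else 'G' if 50<h<95 and a>80 else '.'
    return s
print("z.083",ln(0,.083,range(125,30,-1)));print("z.110",ln(0,.1105,range(50,-60,-1)))
```

```text
t 38.85 tcp [0.4433 0.2495 0.2272] x [ 0.194 -0.981  0.002] y [-0.981 -0.194 -0.001] z [ 0.001 -0.002 -1.   ] j [ 0.51  0.23 -0.18  1.15 -0.   -1.25] F [-0.01 -0.43 -0.77] T [ 0.035 -0.002 -0.001] w -0.0001 gf 0.0
local [-0.0362  0.0626  0.2272]
wrist [([325.6, 64.0], 273), ([182.4, 131.8], 183), ([281.7, 174.2], 98), ([626.0, 226.0], 106), ([607.3, 274.4], 482), ([636.7, 289.4], 21), ([554.2, 392.4], 193), ([89.6, 397.3], 61)]
95 [216.0, 57.0] 80 [241.0, 54.0] 60 [276.0, 54.0] 45 [298.0, 56.0] 30 [314.0, 58.0] 15 [323.0, 61.0] 0 [325.0, 64.0] 
side [([31.3, 73.0], 9284), ([178.9, 3.1], 726), ([326.6, 49.2], 7558), ([219.6, 48.6], 5490), ([148.9, 49.4], 1877), ([227.0, 108.4], 194), ([259.2, 109.2], 12), ([135.0, 112.0], 9), ([135.8, 119.4], 32), ([136.6, 128.1], 24), ([325.6, 162.8], 12), ([339.8, 169.5], 30), ([295.6, 176.8], 23), ([59.4, 210.6], 178), ([61.7, 200.6], 344), ([10.1, 251.7], 587), ([32.2, 222.3], 142), ([329.9, 271.2], 230), ([359.2, 276.4], 178), ([441.8, 286.7], 345), ([6.8, 314.5], 308)]
95 [317.0, 149.0] 80 [312.0, 151.0] 60 [306.0, 155.0] 45 [301.0, 160.0] 30 [298.0, 166.0] 15 [296.0, 171.0] 0 [296.0, 177.0] 
z.083 .....................................................K....................rrrrooooooooooooooooo
z.110 .....rrrrooooooooooooooooooooooooooooooooooooKKKKKBBBBBBBBBBBBBBBBBBBBBBBBBBBBBBBBBB..........................
```

The keeper reads 0° in both cameras, and the reels and disc are on the spindle between the cheeks. The robot is clear, so I'm handing in.

```bash
python3 -c "
from plant import r
print(r.close_job())"
```

```text
the job is handed in; nothing more can be done
None
```

I handed the job in at about 39 s of the 72 s. Both reels and the disc are on the spindle, it lies home in both bearings, and the keeper is down, reading 0° in two cameras. Highest force I saw was about 17 N, while closing the keeper.

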